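# Fit the spindle ring and hold the moulder's sprung hood

### The arm

A 7-joint arm with a two-finger parallel gripper is mounted at the origin on the work surface. World frame = base frame: x ahead of the robot, y to its left, z up, the work surface at z = 0. Lengths are in m, angles in rad, forces in N, time in s.
With the tool pointing down it reaches from about 0.4 to 0.85 m from the base axis. Payload 4.5 kg.
Tool frame: the origin (TCP) lies between the finger pads; the fingertips stand 25 mm ahead of it and the grasp point (between the pads) lies 6 mm ahead of it (r.tips_ahead is the distance from the TCP to the fingertips, in m); z points along the fingers, y is the direction in which the jaws open and shut (so a half turn about z gives the same grasp; the last joint's range is limited). The gripper opens to 88 mm and grips with 3 to 60 N. Pads are 18 mm wide; open, the fingers measure 123 mm over their backs; the gripper's body (75 mm by 187 mm) begins 45 mm behind the grasp point.
Start: joints at [-1.134, 0.689, -0.195, 1.565, 0.157, 0.902, -0.215], TCP at [0.245, 0.575, 0.23] pointing down, gripper open.
Joint ranges: [-3.01, 3.01], [-0.46, 2.08], [-1.47, 1.51], [0.13, 2.56], [-1, 4.14], [0.04, 2.09], [-2.66, 2.66]. Speed limits (rad/s): [2.57, 2.57, 3.14, 3.14, 3.14, 3.14, 3.14].

### API

Orientations are given as a unit quaternion [x, y, z, w].
In Python, from plant import r, imaging gives the robot as it stands.
- The arm moves only by the tool send_rows, never from a script. Its argument "moves" is one flat list of numbers, 6 for each row, row after row: the shift along the tool's x, y, z in m, then the turn, a rotation vector about the tool's x, y, z in degrees. A call has exactly 5 rows; each row is the pose to reach, as a shift and turn from the pose measured when the call began, along the tool's axes at that moment; what a row does not reach only later rows make up. A row lasts 1/12 s, in which the tool goes at most 41.7 mm and 7.16 degrees, less where a joint would pass 70% of its speed; a pose out of reach is approached as far as the arm can. A call with a gripper value outside its range is refused whole. "claw" is the closure, from -1 (fully open) to 1 (shut), so that 0 is half open, set as the call begins (left out, the last holds). The fingers move at their own pace and stop on an object; "grip_force" is the grip in N (left out, the last holds). Time passes only in rows, so rows that repeat a pose let the fingers close, or fill a call up. It gives the time, the measured TCP pose, the force and the opening at its end, in the units of the state.
- r.get_state(): the state, without advancing time (a new reading comes with each control period).
- imaging.snapshot(name): name is "scene" or "top" or "wrist"; returns a dict with "image" (400x640x3 uint8, red, green, blue), "depth" (400x640 float32, m along the optical axis (not along the pixel's ray), 0 where there is no reading), "mtx" (3x3 intrinsics, pixels), "rvec" (rotation vector, rad) and "tvec" (3), from world to camera coordinates, as OpenCV has them. Camera axes: x right, y down, z forward; pixel columns grow to the right and rows downward; lengths in m; the calibration is good to about 2 mm. The wrist camera is an equidistant fisheye: a pixel r from the principal point sees the ray r / f radians off the axis. A picture is of the moment at which its call begins.
- r.finish_job(): hands the job in, once; it reports no verdict.
Trained networks look in a picture, given as the dict that the camera call returned (one of the last four; its "shot" number tells which), for a name from the list of things; names that differ only in an ending like _2 or _b are one class to them, and where a whole thing is asked for, a point or a joint stands for the part that bears it (a point fixed in the world has none). Each returns a list of dicts, best first, with "score" (0 to 1); they miss things now and then, are a little off and sometimes report something else, mostly with a low value. They report only what shows in the picture. A call takes as long as a camera call. They do not tell look-alikes from the thing itself.
- imaging.look_for(query, picture): "box" ([centre column, centre row, width, height] as shares, 0 to 1, of the picture: columns of its width, rows of its height, round what is visible of it).
- imaging.silhouettes(query, picture): "pixels" (400x640 bool, what is visible of it) and "box" ([centre column, centre row, width, height] as shares, 0 to 1, of the picture: columns of its width, rows of its height, round what is visible of it).
- imaging.pinpoint(query, picture): "point" ([column, row] as shares, 0 to 1, of the picture: columns of its width, rows of its height: a listed point, or the origin of a listed thing).
The state is a dict: "clock": time; "q": joint angles; "qd": joint speeds; "joint_torque": joint torques, N m; "tool_pos": TCP position; "eef_rot": TCP orientation; "contact_force": force on the tool from outside, world axes, zero at the start; "moment": the same for the moment, N m; "opening": opening from 0.0 (shut) to 1.0 (fully open).
Only numpy, scipy, OpenCV 4.12 (cv2) and the standard library are available. Lean on these libraries where they do the work, as an engineer would, in place of code of your own. Each camera call takes 0.05 s, during which the arm holds its last target.

### The job

Set up the bench moulder: slide the loose steel spacer ring over the upright spindle until it sits fully home on the shoulder, and let it go. Then lift the sprung hood by its bar a little past its balance point (60 degrees, the brass mark), keeping hold so that it does not fly open to its stop, and bring it back to just below the balance point, within ten degrees. Finish still holding the hood there, at rest, so that the fitter can reach under it; leave the ring on the spindle and do not disturb the other things on the bench.

Things in the scene. Friction and masses are not known exactly. Their poses are not given: they have to be found in the camera images.
- machine: Bench moulder, bolted down. Origin on the bench; x -125..155, y -185..185 mm; front faces its -x (to the robot). Green base, steel top 60 mm above the bench. Spindle at (0,-130) mm; chip box 115 x 180 mm, top at 108 mm, centred at (67,70) under the hood. Beside the hood (y 178) a thin steel quadrant rod, 75 mm radius about the hinge, up to 190 mm high; a brass pin on it marks the balance angle.
- ring: Plain steel spacer ring (a short thick tube, open at both ends): outside diameter 46 mm, bore 25 mm, height 30 mm, about 0.27 kg. Origin at the centre of its underside, z along its bore. Stands loose on the bench to the left or right of the machine.
- spindle_seat (a point): Centre of the top face of the shoulder (44 mm diameter, 8 mm high) at the foot of the spindle, where the ring's underside must rest; 68 mm above the bench. Axes as the machine's.
- spindle_tip (a point): Top end of the upright spindle, 50 mm above spindle_seat. The spindle is 22 mm in diameter and its last 11 mm taper to 12 mm.
- hood_hinge (a point): Middle of the hood's hinge line, fixed on the machine 112 mm above the bench at its rear; the hinge runs along the machine's y axis. Axes as the machine's.
- hood_grip (a point): Middle of the hood's round dark steel bar: 12 mm thick, parallel to the hinge, 180 mm from it, in the plane of the hood, a green plate 130 x 190 x 4 mm. Two arms (104 mm clear between) carry it 50 mm beyond the plate's front edge, open space between. Shut, it is 112 mm above the bench, 52 mm above the steel top. Axes turn with the hood: x from bar to hinge, y along the bar.
- hood (a joint): Hood angle, rad: 0 shut (level), stop at 1.5. Balance at 1.05 (60 deg): below it the hood falls shut (1.4 N at the bar when shut, less nearer balance), above it the spring throws it open. 0.9 kg, hardly any hinge friction. At angle q the bar is 180 mm x cos q in front of the hinge (machine -x), 180 mm x sin q above it. Just below balance: 0.87 to 1.04.
- nut: Bystander: solid steel spindle cap, a 44 mm disc 14 mm high with a narrower knob on top, 34 mm high in all, no hole. Origin at the centre of its underside. Stands on the other side of the machine from the ring.
- wrench: Bystander: steel wrench 180 mm long lying on the bench right of the machine. Origin near its middle.
- offcut: Bystander: wooden offcut 110 x 70 x 28 mm left of the machine. Origin at the centre of its underside.
There are look-alikes about, which are no part of the job. Leave any orange look-alike of the ring alone.

How it is judged:
By the outcome, as a careful person would: the job done as asked, in the order asked, and still so for the second after the job is handed in, while the arm keeps its last pose, push and grip.
It also fails if it takes over 64 s, if anything falls off the work surface, if the arm or the gripper's body presses on something with over 40 N, if the wrist force passes 120 N, or if a joint passes its speed limit or range.

## Working session

There is one attempt and no reset: what is moved stays moved. The work goes in short steps, Python scripts to look and compute and a tool call to move; the robot and the scene stay as the last step left them, time stands still between calls to the robot, and variables do not carry over. Pictures are saved under pics/ and viewed, and the job is handed in when it is done.

Besides the shell and the picture viewer there is one more tool, called after "Emit:" as a command line: name --argument value ..., lists and objects as JSON in quotes. send_rows: Moves the arm, as the interface text tells. Its arguments: {"type":"object","properties":{"moves":{"type":"array"},"claw":{"type":"number"},"grip_force":{"type":"number"}},"required":["moves"]}

```bash
ls; mkdir -p pics; python3 - <<'E'
from plant import r, imaging
import cv2, numpy as np
s=r.get_state(); print({k:np.round(v,3) for k,v in s.items()}, r.tips_ahead)
for n in ["scene","top"]:
    p=imaging.snapshot(n); cv2.imwrite(f"pics/{n}0.png",p["image"][:,:,::-1])
    print(n,p["shot"],p["mtx"].round(1).tolist(),p["rvec"],p["tvec"])
    for q in ["machine","ring","nut","wrench","offcut","hood"]:
        print(q,[(round(d["score"],2),np.round(np.array(d["box"])*[640,400,640,400]).tolist()) for d in imaging.look_for(q,p)[:3]])
    for q in ["ring","spindle_seat","spindle_tip","hood_hinge","hood_grip"]:
        print(q,[(round(d["score"],2),np.round(np.array(d["point"])*[640,400],1).tolist()) for d in imaging.pinpoint(q,p)[:3]])
    np.savez(f"{n}0.npz",**{k:p[k] for k in["image","depth","mtx","rvec","tvec"]})
print(r.get_state()["clock"])
E
```

```text
pics
{'clock': np.float64(0.0), 'q': array([-1.134,  0.69 , -0.194,  1.566,  0.157,  0.903, -0.215]), 'qd': array([-0.001, -0.   ,  0.   ,  0.001, -0.001, -0.   ,  0.   ]), 'joint_torque': array([ 0.0000e+00, -5.2756e+01, -1.2660e+00, -1.5343e+01, -5.2000e-02,
        7.0000e-03,  0.0000e+00]), 'tool_pos': array([0.245, 0.574, 0.229]), 'eef_rot': array([ 0.2  ,  0.98 , -0.001, -0.   ]), 'contact_force': array([-0.693,  0.696,  0.071]), 'moment': array([ 0.032, -0.024, -0.009]), 'opening': np.float64(1.001)} 0.025
scene 1 [[455.5, 0.0, 327.4], [0.0, 455.5, 207.9], [0.0, 0.0, 1.0]] [ 2.23510624  1.39887075 -0.4171156 ] [-0.22464434 -0.38909431  1.78297749]
machine [(0.95, [338.0, 222.0, 136.0, 107.0])]
ring [(0.61, [216.0, 245.0, 17.0, 16.0]), (0.46, [184.0, 243.0, 13.0, 16.0])]
nut [(0.68, [425.0, 160.0, 13.0, 10.0]), (0.61, [338.0, 225.0, 139.0, 111.0])]
wrench [(0.73, [223.0, 287.0, 28.0, 50.0]), (0.23, [338.0, 223.0, 135.0, 113.0])]
offcut [(0.76, [445.0, 199.0, 40.0, 34.0])]
hood [(0.77, [363.0, 209.0, 74.0, 60.0]), (0.41, [338.0, 222.0, 139.0, 107.0])]
ring [(0.73, [216.7, 249.0]
[... 209 characters left out ...]
.8, 0.0, 322.7], [0.0, 383.8, 202.5], [0.0, 0.0, 1.0]] [ 1.91341918 -2.30310772  0.23968272] [0.05564034 0.58727869 0.98476398]
machine [(0.75, [301.0, 209.0, 151.0, 109.0])]
ring [(0.57, [441.0, 217.0, 20.0, 18.0]), (0.48, [478.0, 230.0, 18.0, 22.0])]
nut [(0.72, [169.0, 272.0, 17.0, 15.0])]
wrench [(0.62, [442.0, 174.0, 23.0, 51.0])]
offcut [(0.66, [178.0, 205.0, 42.0, 43.0]), (0.34, [275.0, 198.0, 74.0, 74.0])]
hood [(0.59, [277.0, 199.0, 75.0, 73.0]), (0.57, [169.0, 273.0, 15.0, 17.0])]
ring [(0.72, [440.7, 217.6]), (0.53, [476.8, 224.3])]
spindle_seat [(0.89, [351.1, 208.9])]
spindle_tip []
hood_hinge [(0.6, [277.1, 158.5])]
hood_grip [(0.91, [275.7, 227.0]), (0.62, [172.6, 270.0])]
1.2
```

```bash
python3 - <<'E'
import cv2, numpy as np
a=cv2.imread("pics/top0.png");b=cv2.imread("pics/scene0.png")
cv2.imwrite("pics/top0c.png",cv2.resize(a[110:310,130:530],None,fx=2,fy=2,interpolation=cv2.INTER_CUBIC))
cv2.imwrite("pics/scene0c.png",cv2.resize(b[120:330,160:480],None,fx=2.5,fy=2.5,interpolation=cv2.INTER_CUBIC))
E
```

```text
(no output)
```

View pics/top0c.png

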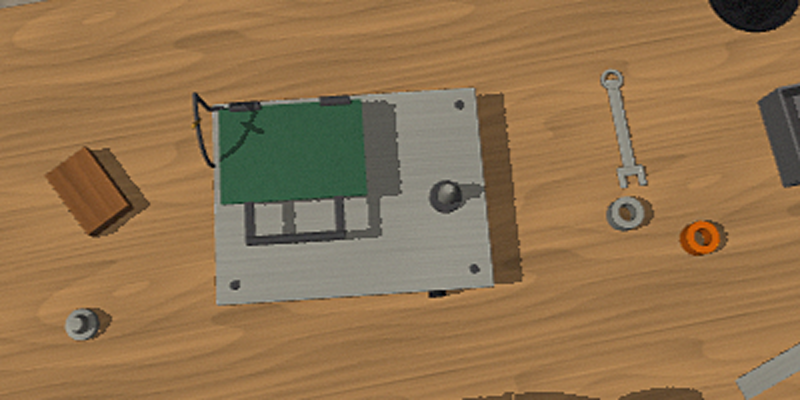

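View pics/scene0c.png

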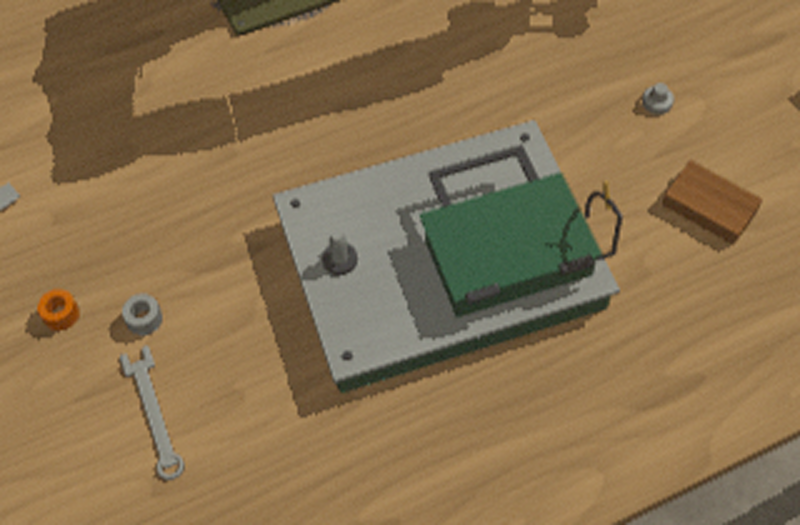

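Candidates, in top pixels: steel ring (441,217), orange look-alike ring (480,229), nut with a knob and no hole (171,272), and the wrench's ring end (436,149). The crops show the steel ring with an open bore at (441,217), or crop (628,213), so I choose that one.

```bash
cat > h.py <<'E'
import numpy as np, cv2
from scipy.optimize import least_squares
def load(n): return dict(np.load(n))
def cloud(p):
    d=p["depth"];v,u=np.mgrid[:400,:640];K=p["mtx"]
    X=np.stack([(u-K[0,2])/K[0,0]*d,(v-K[1,2])/K[1,1]*d,d],-1)
    R=cv2.Rodrigues(p["rvec"])[0]
    W=(X-p["tvec"].ravel())@R
    W[d<=0]=np.nan
    return W
def ray_z(p,uv,z):
    R=cv2.Rodrigues(p["rvec"])[0];K=p["mtx"];c=-R.T@p["tvec"].ravel()
    d=R.T@np.array([(uv[0]-K[0,2])/K[0,0],(uv[1]-K[1,2])/K[1,1],1])
    return c+d*(z-c[2])/d[2]
E
python3 - <<'E'
from h import *
for n in["top","scene"]:
    p=load(n+"0.npz");W=cloud(p)
    print(n,"cam",(-cv2.Rodrigues(p["rvec"])[0].T@p["tvec"].ravel()).round(3))
    bench=np.isfinite(W[...,2])&(abs(W[...,2])<.012); print("bench z",np.median(W[bench][:,2]))
    hsv=cv2.cvtColor(p["image"],cv2.COLOR_RGB2HSV)
    m=(W[...,2]>.052)&(W[...,2]<.068)
    nn,l,st,c=cv2.connectedComponentsWithStats(m.astype(np.uint8),connectivity=8)
    i=1+np.argmax(st[1:,4]); P=W[l==i]; print("steel top",len(P),np.median(P[:,2]))
    rc=cv2.minAreaRect(P[:,:2].astype(np.float32)*1000);print(rc,cv2.boxPoints(rc).round(1).tolist())
    # ring
    u,v=(441,217) if n=="top" else (216,245)
    q=W[v-13:v+13,u-13:u+13].reshape(-1,3);q=q[np.isfinite(q[:,2])]
    t=q[(q[:,2]>.022)&(q[:,2]<.04)]
    f=least_squares(lambda c:np.clip(np.hypot(t[:,0]-c[0],t[:,1]-c[1])-.01775,-.02,.02)*0+np.maximum(np.hypot(t[:,0]-c[0],t[:,1]-c[1])-.023,0)+np.maximum(.0125-np.hypot(t[:,0]-c[0],t[:,1]-c[1]),0),t[:,:2].mean(0))
    print("ring",len(t),t.mean(0).round(4),f.x.round(4),"minRect",cv2.minEnclosingCircle(t[:,:2].astype(np.float32)))
    # spindle + hood
    m=(W[...,2]>.073)&(W[...,2]<.125)
    for name,(u,v) in dict(sp=((353,207) if n=="top" else (296,218)),).items():
        q=W[v-12:v+12,u-12:u+12].reshape(-1,3);q=q[q[:,2]>.066];print(name,q[np.argsort(-q[:,2])][:12].round(4).tolist())
        print("sh",q[q[:,2]<.075].mean(0))
    m=W[...,2]>.1; q=W[m&(abs(W[...,2]-.112)<.02)]
    print("hood pts",len(q))
    g=(hsv[...,0]>50)&(hsv[...,0]<95)&(hsv[...,1]>80)&(abs(W[...,2]-.112)<.02)
    rc=cv2.minAreaRect(W[g][:,:2].astype(np.float32)*1000);print("plate",rc,np.median(W[g][:,2]))
    gp=(275.7,227.0) if n=="top" else (350.1,182.2)
    print("grip",ray_z(p,gp,.112).round(4)); 
    sp=(351.1,208.9) if n=="top" else (296,221.2)
    print("seat",ray_z(p,sp,.068).round(4)); hg=(277.1,158.5) if n=="top" else (368.8,232.2); print("hinge",ray_z(p,hg,.112).round(4))
E
```

```text
top cam [ 0.371 -0.017  1.086]
bench z -9.478469727678313e-05
steel top 8702 0.05983250242586992
((588.1158447265625, -1.1743011474609375), (370.38348388671875, 280.8169860839844), 83.34949493408203) [[427.20001220703125, -168.89999389648438], [706.0999755859375, -201.39999389648438], [749.0, 166.5], [470.1000061035156, 199.0]]
ring 161 [ 0.4955 -0.3773  0.0291] [ 0.4962 -0.3779] minRect ((0.4959135353565216, -0.37753209471702576), 0.022949477657675743)
sp [[0.5567, -0.1292, 0.1202], [0.5542, -0.1287, 0.1197], [0.5583, -0.1217, 0.1193], [0.5578, -0.1243, 0.1192], [0.5574, -0.1268, 0.1191], [0.5523, -0.1258, 0.1186], [0.5591, -0.1325, 0.1185], [0.5519, -0.1284, 0.1181], [0.5629, -0.128, 0.1175], [0.5603, -0.1276, 0.1171], [0.5564, -0.1347, 0.1168], [0.5552, -0.1265, 0.1168]]
sh [ 0.55497502 -0.12668455  0.06844427]
hood pts 5990
plate ((687.5095825195312, -252.99172973632812), (169.69168090820312, 845.3820190429688), 7.863640308380127) 0.11377740191491058
grip [0.5361 0.079  0.112 ]
seat [ 0.5549 -0.1249  0.068 ]
hinge [0.7171 0.0463 0.112 ]
scene cam [ 1.259 -0.345  1.295]
bench z 0.
[... 319 characters left out ...]
794  0.0306] [ 0.4964 -0.3792] minRect ((0.4953235685825348, -0.37909480929374695), 0.02452719956636429)
sp [[0.5593, -0.128, 0.1253], [0.5643, -0.1304, 0.1227], [0.5593, -0.1316, 0.1221], [0.5584, -0.1246, 0.1215], [0.5576, -0.1341, 0.1214], [0.5643, -0.1272, 0.1205], [0.5594, -0.1351, 0.119], [0.5607, -0.1324, 0.1189], [0.5586, -0.1282, 0.1187], [0.5572, -0.1376, 0.1175], [0.5517, -0.132, 0.1171], [0.5527, -0.1291, 0.1164]]
sh [ 0.55406455 -0.12839523  0.06914082]
hood pts 5022
plate ((701.5897216796875, -294.72088623046875), (166.7848663330078, 929.6007690429688), 8.871830940246582) 0.11554429615392407
grip [0.5228 0.0786 0.112 ]
seat [ 0.5542 -0.1267  0.068 ]
hinge [0.7095 0.0448 0.112 ]
```

```bash
cat >> h.py <<'E'
from scipy.spatial.transform import Rotation as Ro
def goto(s,pos,zdown_yaw=None,R=None):
    "tool-frame shift and rotvec deg; yaw = world angle of tool y axis (deg), tool z down"
    R0=Ro.from_quat(s["eef_rot"])
    if zdown_yaw is not None:
        c=[]
        for k in(0,180):
            a=np.radians(zdown_yaw+k);y=np.array([np.cos(a),np.sin(a),0]);z=np.array([0,0,-1.])
            c.append(Ro.from_matrix(np.stack([np.cross(y,z),y,z],1)))
        R=min(c,key=lambda q:(R0.inv()*q).magnitude())
    d=R0.inv().apply(np.array(pos)-s["tool_pos"])
    rv=(R0.inv()*R).as_rotvec(degrees=True) if R is not None else np.zeros(3)
    print("shift mm",(d*1000).round(1),"norm",np.linalg.norm(d).round(4),"rot deg",rv.round(2))
E
python3 - <<'E'
from h import *
for n,box in (("top",(245,285,215,236)),("scene",(330,385,172,200))):
    p=load(n+"0.npz");W=cloud(p)
    hsv=cv2.cvtColor(p["image"],cv2.COLOR_RGB2HSV)
    m=(W[...,2]>.1)&(W[...,2]<.13)&(hsv[...,1]<70)&(hsv[...,2]<110)
    a=np.radians(-6.55);ex=np.array([np.cos(a),np.sin(a)]);ey=np.array([-ex[1],ex[0]])
    o=np.array([588,-1.5])/1000-.015*ex
    L=np.stack([(W[...,:2]-o)@ex,(W[...,:2]-o)@ey,W[...,2]],-1)
    m&=(L[...,0]>-.12)&(L[...,0]<-.01)&(L[...,1]>-.05)&(L[...,1]<.2)
    q=L[m];print(n,len(q)); print(np.histogram(q[:,0],np.arange(-.08,.0,.005)),"y",np.percentile(q[:,1],[0,2,50,98,100]))
    b=q[(q[:,0]<-.03)&(q[:,1]>.03)&(q[:,1]<.11)];print("bar x",b[:,0].mean(),b[:,0].std(),b[:,2].mean(), "origin",o)
    g=(hsv[...,0]>50)&(hsv[...,0]<95)&(hsv[...,1]>80)&(abs(L[...,2]-.113)<.006)&(L[...,0]>-.1)&(L[...,0]<.2)&(abs(L[...,1])<.2)
    print("plate x,y pct",np.percentile(L[g][:,0],[1,50,99]),np.percentile(L[g][:,1],[1,50,99]))
    print("world spindle",o-.13*ey,"bar(-.045,.07)",o-.045*ex+.07*ey)
from plant import r
s=r.get_state(); print(s["clock"]); goto(s,(.45,.1,.3),90); goto(s,(.496,-.378,.3),90)
E
```

```text
top 356
(array([  0,   0,   0,   0,  31, 105,  90,  24,  14,  19,  15,  18,  20,
        20,   0]), array([-0.08 , -0.075, -0.07 , -0.065, -0.06 , -0.055, -0.05 , -0.045,
       -0.04 , -0.035, -0.03 , -0.025, -0.02 , -0.015, -0.01 , -0.005])) y [0.0061919  0.00705798 0.07140642 0.1331631  0.13399204]
bar x -0.05070916993106525 0.0033689048445753843 0.1165968873093871 origin [5.73097910e-01 2.11053383e-04]
plate x,y pct [0.00095944 0.06191542 0.12657076] [-0.02279676  0.06856404  0.16082552]
world spindle [ 0.55826878 -0.1289404 ] bar(-.045,.07) [0.53637655 0.0748873 ]
scene 204
(array([ 0,  0,  0,  0,  0, 22, 72, 47,  7, 15, 12, 11,  7, 11,  0]), array([-0.08 , -0.075, -0.07 , -0.065, -0.06 , -0.055, -0.05 , -0.045,
       -0.04 , -0.035, -0.03 , -0.025, -0.02 , -0.015, -0.01 , -0.005])) y [0.00471249 0.00557239 0.06813634 0.13181799 0.13267072]
bar x -0.046846051479238524 0.002989969824025864 0.11785107337183087 origin [5.73097910e-01 2.11053383e-04]
plate x,y pct [0.0048951  0.06625655 0.12848471] [-0.02449644  0.061986    0.15888275]
world spindle [ 0.55826878 -0.1289404 ] bar(-.045,.07) [0.53637655 0.0748873 ]
1.2
shift mm [-374.8 -356.6  -70.3] norm 0.5221 rot deg [ 1.000e-02 -0.000e+00 -2.308e+01]
shift mm [-604.5 -778.3  -70.4] norm 0.988 rot deg [ 1.000e-02 -0.000e+00 -2.308e+01]
```

Emit:
send_rows --moves '[-0.028,-0.027,-0.006,0,0,-4.6,-0.056,-0.054,-0.012,0,0,-9.2,-0.084,-0.081,-0.018,0,0,-13.8,-0.112,-0.108,-0.024,0,0,-18.4,-0.14,-0.135,-0.03,0,0,-23]' --claw -0.35

```text
clock: 1.62
tool_pos: [0.3213, 0.3943, 0.2601]
eef_rot: [-0.002, 1.0, 0.0, 0.0]
contact_force: [1.1, 0.7, 0.1]
opening: 0.684
```

```bash
python3 - <<'E'
from h import *
from plant import r
s=r.get_state(); print(s["clock"],s["tool_pos"],s["opening"],s["q"].round(2)); goto(s,(.47,.0,.29),90); goto(s,(.496,-.378,.2),90)
E
```

```text
1.6167 [0.32131385 0.39427689 0.26005461] 0.6836966684569794 [-0.75  0.51 -0.35  1.87  0.23  0.8   0.35]
shift mm [-147.5 -394.7  -29.9] norm 0.4224 rot deg [0.   0.03 0.18]
shift mm [-172.3 -772.8   60.1] norm 0.7941 rot deg [0.   0.03 0.18]
```

Emit:
send_rows --moves '[-0.014,-0.038,-0.004,0,0,0,-0.028,-0.076,-0.008,0,0,0,-0.042,-0.114,-0.012,0,0,0,-0.056,-0.152,-0.016,0,0,0,-0.07,-0.19,-0.02,0,0,0]'

```text
clock: 2.03
tool_pos: [0.3924, 0.2026, 0.2805]
eef_rot: [-0.002, 1.0, 0.0, 0.001]
contact_force: [0.3, 0.9, 0.7]
opening: 0.677
```

Emit:
send_rows --moves '[-0.014,-0.038,0,0,0,0,-0.028,-0.076,0,0,0,0,-0.042,-0.114,0,0,0,0,-0.056,-0.152,0,0,0,0,-0.07,-0.19,0,0,0,0]'

```text
clock: 2.45
tool_pos: [0.4634, 0.0107, 0.2809]
eef_rot: [-0.002, 1.0, 0.0, 0.001]
contact_force: [0.7, 1.3, -0.1]
opening: 0.677
```

Emit:
send_rows --moves '[-0.006,-0.038,0.004,0,0,0,-0.012,-0.076,0.008,0,0,0,-0.018,-0.114,0.012,0,0,0,-0.024,-0.152,0.016,0,0,0,-0.03,-0.19,0.02,0,0,0]'

```text
clock: 2.87
tool_pos: [0.494, -0.1812, 0.2609]
eef_rot: [-0.001, 1.0, 0.0, 0.001]
contact_force: [0.6, -0.4, -0.4]
opening: 0.675
```

```bash
python3 - <<'E'
from h import *
from plant import r
s=r.get_state(); print(s["clock"],s["tool_pos"],s["opening"],s["q"].round(2)); goto(s,(.496,-.378,.15),90)
E
```

```text
2.8667 [ 0.49404932 -0.18120625  0.26090408] 0.6752138351035076 [ 0.48  0.53 -0.33  1.82  0.23  0.83  1.61]
shift mm [  -1.1 -196.8  110.9] norm 0.2259 rot deg [0.   0.14 0.17]
```

Emit:
send_rows --moves '[0,-0.036,0.017,0,0,0,0,-0.072,0.034,0,0,0,0,-0.108,0.051,0,0,0,-0.001,-0.144,0.068,0,0,0,-0.001,-0.18,0.085,0,0,0]'

```text
clock: 3.28
tool_pos: [0.4957, -0.3632, 0.1752]
eef_rot: [-0.001, 1.0, -0.0, 0.001]
contact_force: [0.4, 1.2, 0.1]
opening: 0.676
```

Emit:
send_rows --moves '[0,-0.01,0.01,0,0,0,0,-0.017,0.02,0,0,0,0,-0.017,0.03,0,0,0,0,-0.017,0.03,0,0,0,0,-0.017,0.03,0,0,0]'

```text
clock: 3.7
tool_pos: [0.4966, -0.3774, 0.1451]
eef_rot: [-0.003, 1.0, 0.001, 0.001]
contact_force: [-0.0, -0.2, 0.6]
opening: 0.678
```

```bash
python3 - <<'E'
from h import *
from plant import r,imaging
s=r.get_state(); print(s["clock"],s["tool_pos"],s["opening"],s["contact_force"]); goto(s,(.496,-.378,.028),90)
p=imaging.snapshot("wrist"); cv2.imwrite("pics/w1.png",p["image"][:,:,::-1])
print([(d["score"],np.array(d["point"])*[640,400]) for d in imaging.pinpoint("ring",p)])
np.savez("w1.npz",**{k:p[k] for k in["image","depth","mtx","rvec","tvec"]})
E
```

```text
3.7 [ 0.49656629 -0.37741456  0.14514816] 0.678048998291967 [-0.02323585 -0.17002237  0.6066743 ]
shift mm [  0.9  -0.8 117.1] norm 0.1172 rot deg [0.11 0.15 0.34]
[(0.67, array([225.472, 133.6  ]))]
```

View pics/w1.png

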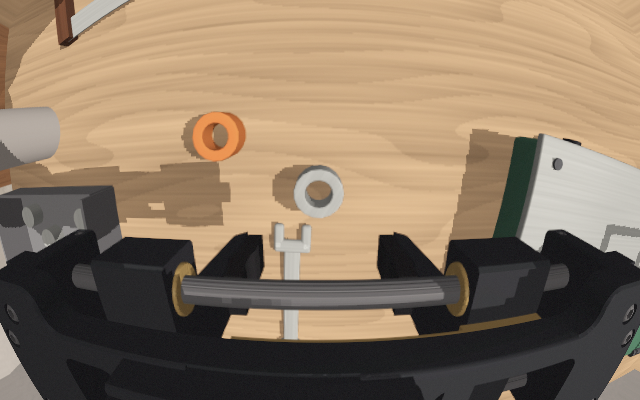

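Wrist view: the steel ring is at (319,191), laterally central between the fingers. The orange one is at (218,136), and the wrench jaw at (292,238) is clear of the jaw line. I'll check the ring's position with the fisheye model.

```bash
cat >> h.py <<'E'
def fish_ray(p,uv):
    K=p["mtx"];x=(uv[0]-K[0,2])/K[0,0];y=(uv[1]-K[1,2])/K[1,1];th=np.hypot(x,y)
    d=np.array([np.sin(th)*x/th,np.sin(th)*y/th,np.cos(th)])
    R=cv2.Rodrigues(p["rvec"])[0];return -R.T@p["tvec"].ravel(),R.T@d
def fish_z(p,uv,z):
    c,d=fish_ray(p,uv);return c+d*(z-c[2])/d[2]
E
python3 - <<'E'
from h import *
p=load("w1.npz")
# ring mask: grey bright near (319,191); outline centre
c0=np.array([319,191])
hsv=cv2.cvtColor(p["image"],cv2.COLOR_RGB2HSV)
m=((hsv[...,1]<40)&(hsv[...,2]>110)).astype(np.uint8);m[:, :285]=0;m[:,350:]=0;m[:160]=0;m[222:]=0
ys,xs=np.nonzero(m)
q=np.array([fish_z(p,(x,y),.03)[:2] for x,y in zip(xs,ys)])
print(len(q),cv2.minEnclosingCircle((q*1000).astype(np.float32)),fish_z(p,(318,187),.03))
def res(c):
    d=np.hypot(*(q-c[:2]).T);return np.maximum(d-.023,0)+np.maximum(.0125-d,0)
print(least_squares(res,q.mean(0)).x)
E
```

```text
1454 ((494.56805419921875, -378.7679443359375), 24.069168090820312) [ 0.49035425 -0.37960683  0.03      ]
[ 0.49535247 -0.3783093 ]
```

Emit:
send_rows --moves '[0.001,-0.001,0.03,0,0,0,0.001,-0.001,0.06,0,0,0,0.001,-0.001,0.085,0,0,0,0.001,-0.001,0.105,0,0,0,0.001,-0.001,0.117,0,0,0]'

```text
clock: 4.22
tool_pos: [0.4966, -0.3777, 0.028]
eef_rot: [-0.004, 1.0, 0.001, 0.002]
contact_force: [-0.0, -0.0, 0.7]
opening: 0.673
```

Emit:
send_rows --moves '[0,0,0,0,0,0,0,0,0,0,0,0,0,0,0,0,0,0,0,0,0,0,0,0,0,0,0,0,0,0]' --claw 1 --grip_force 25

```text
clock: 4.63
tool_pos: [0.4974, -0.3783, 0.0293]
eef_rot: [-0.004, 1.0, 0.0, 0.003]
contact_force: [-0.5, 0.5, 0.7]
opening: 0.32
```

```bash
python3 - <<'E'
from h import *
from plant import r,imaging
s=r.get_state(); print(s["clock"],s["tool_pos"],s["opening"]*88,s["contact_force"],s["eef_rot"])
E
```

```text
4.6333 [ 0.49737746 -0.37826405  0.02934927] 28.15887618748295 [-0.47027198  0.49733213  0.71465529] [-3.60989907e-03  9.99990130e-01  2.64445834e-05  2.58983620e-03]
```

```bash
python3 - <<'E'
from h import *
from plant import r,imaging
p=imaging.snapshot("wrist"); cv2.imwrite("pics/w2.png",p["image"][:,:,::-1])
p=imaging.snapshot("top"); cv2.imwrite("pics/t2.png",cv2.resize(p["image"][150:300,360:560,::-1],None,fx=3,fy=3))
np.savez("t2.npz",**{k:p[k] for k in["image","depth","mtx","rvec","tvec"]})
s=r.get_state(); print(s["clock"],s["tool_pos"],s["opening"]*88)
E
```

```text
4.7333 [ 0.49701471 -0.37808527  0.02885087] 20.115494004707973
```

View pics/w2.png

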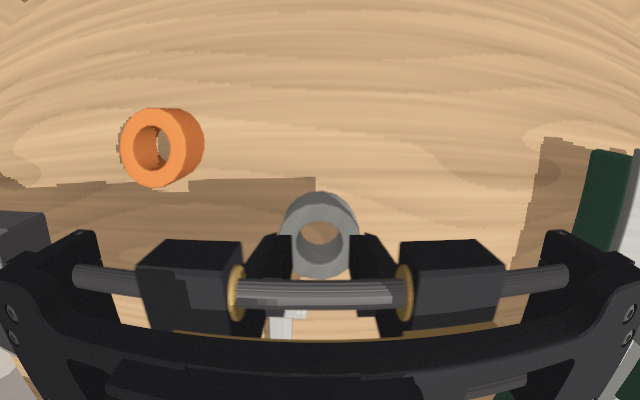

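View pics/t2.png

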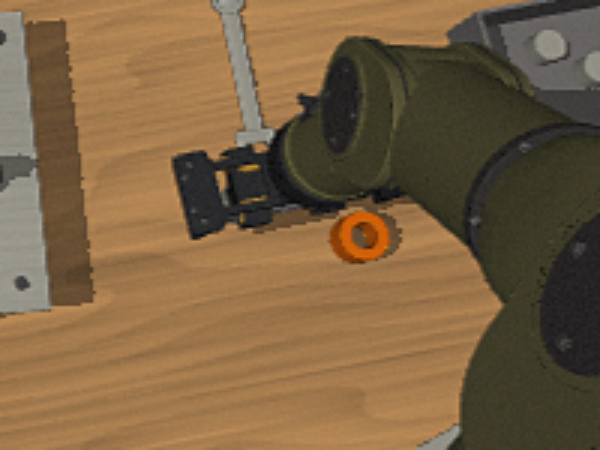

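Emit:
send_rows --moves '[0,0,0,0,0,0,0,0,0,0,0,0,0,0,0,0,0,0,0,0,0,0,0,0,0,0,0,0,0,0]' --claw -0.35

```text
clock: 5.15
tool_pos: [0.497, -0.3781, 0.0288]
eef_rot: [-0.004, 1.0, 0.0, 0.002]
contact_force: [-0.0, 0.5, -0.4]
opening: 0.579
```

Emit:
send_rows --moves '[0,0,-0.02,0,0,0,0,0,-0.05,0,0,0,0,0,-0.08,0,0,0,0,0,-0.1,0,0,0,0,0,-0.1,0,0,0]'

```text
clock: 5.57
tool_pos: [0.4991, -0.3797, 0.1333]
eef_rot: [-0.003, 1.0, -0.002, 0.006]
contact_force: [0.3, -0.5, 0.3]
opening: 0.676
```

```bash
cat >> h.py <<'E'
def fish_proj(p,X):
    R=cv2.Rodrigues(p["rvec"])[0];c=R@np.array(X)+p["tvec"].ravel();th=np.arctan2(np.hypot(c[0],c[1]),c[2]);f=p["mtx"][0,0]
    return p["mtx"][:2,2]+f*th*c[:2]/np.hypot(c[0],c[1])
def save(p,n): np.savez(n,**{k:p[k] for k in["image","depth","mtx","rvec","tvec"]})
E
python3 - <<'E'
from h import *
from plant import r,imaging
s=r.get_state()
p=imaging.snapshot("wrist"); cv2.imwrite("pics/w3.png",p["image"][:,:,::-1]);save(p,"w3.npz")
R=Ro.from_quat(s["eef_rot"])
print(s["clock"],s["tool_pos"],s["opening"],"cam",-cv2.Rodrigues(p["rvec"])[0].T@p["tvec"].ravel(),p["mtx"])
for d in([0,0,.025],[0,.03,.025],[0,-.03,.025],[0,0,.006]): print(d,fish_proj(p,s["tool_pos"]+R.apply(d)))
print([(d["score"],np.array(d["point"])*[640,400]) for d in imaging.pinpoint("ring",p)])
t=imaging.snapshot("top"); save(t,"t3.npz");cv2.imwrite("pics/t3.png",cv2.resize(t["image"][150:300,360:560,::-1],None,fx=3,fy=3))
E
```

```text
5.5667 [ 0.4991442  -0.37968812  0.13332813] 0.6761321018888974 cam [ 0.43148801 -0.37983025  0.28735568] [[309.70691629   0.         320.13812375]
 [  0.         309.70691629 200.52876324]
 [  0.           0.           1.        ]]
[0, 0, 0.025] [320.8547396 228.7662639]
[0, 0.03, 0.025] [369.04124067 228.4761637 ]
[0, -0.03, 0.025] [272.64686737 228.60048641]
[0, 0, 0.006] [320.91333456 240.42537389]
[(0.78, array([318.912, 188.68 ])), (0.64, array([223.424, 130.68 ]))]
```

View pics/w3.png

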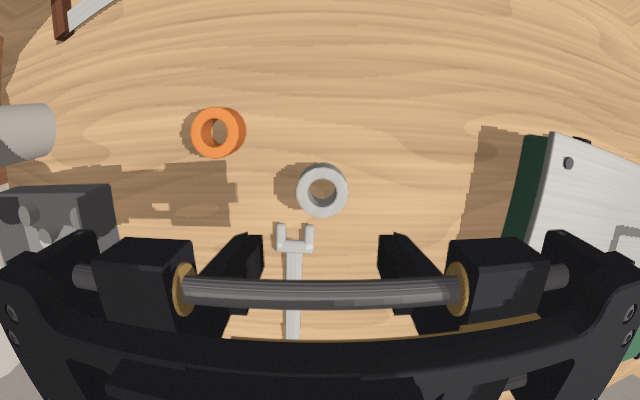

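View pics/t3.png

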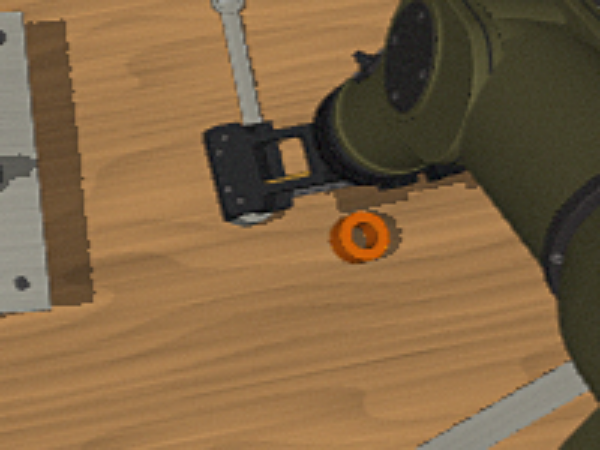

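```bash
cat >> h.py <<'E'
def fcloud(p):
    v,u=np.mgrid[:400,:640];K=p["mtx"];x=(u-K[0,2])/K[0,0];y=(v-K[1,2])/K[1,1];th=np.hypot(x,y)+1e-9
    d=p["depth"];X=np.stack([np.tan(th)*x/th*d,np.tan(th)*y/th*d,d],-1);X[(d<=0)|(th>1.4)]=np.nan
    return (X-p["tvec"].ravel())@cv2.Rodrigues(p["rvec"])[0]
E
python3 - <<'E'
from h import *
for n in("w1.npz","w3.npz"):
    p=load(n);W=fcloud(p)
    for name,uv in dict(ringfront=(320,170),rback=(320,211),orange=(218,115),orb=(218,152),bench=(400,150),tipL=(255,245),tipL2=(262,240),tipL3=(262,265),tipR=(382,245),tipR3=(380,268),wrench=(292,247)).items():
        print(n,name,W[uv[1],uv[0]].round(4))
    m=W[...,2]; 
    for c,lab in(((.496,-.378),"ring"),):
        q=W.reshape(-1,3);q=q[(q[:,2]>.024)&(q[:,2]<.036)&(q[:,0]<.52)&(q[:,0]>.4)&(q[:,1]>-.41)&(q[:,1]<-.34)]
        print(len(q),q.min(0),q.max(0),q.mean(0))
E
python3 - <<'E'
from h import *
for n in("top0.npz","t3.npz"):
    W=cloud(load(""+n)).reshape(-1,3)
    q=W[(W[:,2]>.02)&(W[:,2]<.036)&(W[:,0]<.5)&(W[:,0]>.4)&(W[:,1]>-.53)&(W[:,1]<-.43)]
    print(n,"orange",q.min(0),q.max(0))
W=fcloud(load("w1.npz")).reshape(-1,3)
q=W[(W[:,2]>.02)&(W[:,2]<.036)&(W[:,0]<.5)&(W[:,0]>.4)&(W[:,1]>-.53)&(W[:,1]<-.43)]
print("wrist orange",q.min(0),q.max(0))
E
```

```text
w1.npz ringfront [ 0.4751 -0.3779  0.0295]
w1.npz rback [ 0.5124 -0.3777  0.0309]
w1.npz orange [ 0.4243 -0.4688  0.0305]
w1.npz orb [ 0.4578 -0.4701  0.0303]
w1.npz bench [ 4.588e-01 -2.987e-01  1.000e-04]
w1.npz tipL [ 0.4876 -0.4085  0.1676]
w1.npz tipL2 [ 0.4905 -0.4077  0.1543]
w1.npz tipL3 [ 0.5014 -0.4072  0.1612]
w1.npz tipR [ 0.489  -0.348   0.1637]
w1.npz tipR3 [ 0.5014 -0.3481  0.1641]
w1.npz wrench [ 0.5587 -0.4063  0.0072]
1410 [ 0.47338144 -0.40134298  0.02411295] [ 0.51881724 -0.35692999  0.0322775 ] [ 0.49555983 -0.37927265  0.02952456]
w3.npz ringfront [ 0.4766 -0.3808  0.0293]
w3.npz rback [ 0.5125 -0.3806  0.0303]
w3.npz orange [ 0.4281 -0.4683  0.0287]
w3.npz orb [ 0.4602 -0.4693  0.0293]
w3.npz bench [ 4.613e-01 -3.051e-01 -1.000e-04]
w3.npz tipL [ 0.4899 -0.4106  0.1561]
w3.npz tipL2 [ 0.4931 -0.41    0.1424]
w3.npz tipL3 [ 0.5043 -0.4096  0.1486]
w3.npz tipR [ 0.4919 -0.3499  0.1505]
w3.npz tipR3 [ 0.5042 -0.3501  0.1513]
w3.npz wrench [ 0.5572 -0.4082  0.0079]
1540 [ 0.47370151 -0.40145984  0.02420907] [ 0.51864065 -0.35646355  0.03257926] [ 0.49568981 -0.37932169  0.02947793]
top0.npz orange [ 0.42026541 -0.49420985  0.02019741] [ 0.46497168 -0.44941641  0.03548415]
t3.npz orange [ 0.42044787 -0.49434125  0.02081792] [ 0.46514813 -0.44824709  0.03542919]
wrist orange [ 0.4203003  -0.4949681   0.02000304] [ 0.46603861 -0.4498369   0.03229121]
```

```bash
python3 - <<'E'
from h import *
for n,tz in (("w1.npz",.1451),("w3.npz",.1333)):
    W=fcloud(load(n)).reshape(-1,3)
    for lo,hi in((-.45,-.40),(-.36,-.31)):
        q=W[(W[:,2]>.08)&(W[:,2]<.3)&(W[:,1]>lo)&(W[:,1]<hi)&(W[:,0]>.47)&(W[:,0]<.53)]
        o=np.argsort(q[:,2]);print(n,len(q),"lowest rel TCP",(q[o[[0,5,20,50]]]-[0,0,tz]).round(4).tolist())
p=load("w2.npz") if 0 else None
from plant import r
print(r.tips_ahead,[a for a in dir(r) if a[0]!="_"])
E
```

```text
w1.npz 14307 lowest rel TCP [[0.4877, -0.4135, 0.0081], [0.489, -0.4077, 0.0086], [0.4894, -0.4076, 0.0091], [0.4939, -0.4077, 0.0102]]
w1.npz 16112 lowest rel TCP [[0.4884, -0.3481, 0.0082], [0.4873, -0.343, 0.0084], [0.487, -0.3421, 0.0092], [0.4877, -0.3465, 0.0102]]
w3.npz 15580 lowest rel TCP [[0.4915, -0.4101, 0.0076], [0.4905, -0.4125, 0.0087], [0.4902, -0.4113, 0.0094], [0.4884, -0.4184, 0.0102]]
w3.npz 17207 lowest rel TCP [[0.4904, -0.344, 0.0078], [0.4897, -0.3437, 0.0084], [0.491, -0.3506, 0.0091], [0.4901, -0.3466, 0.0101]]
0.025 ['Unreachable', 'finish_job', 'get_state', 'tips_ahead']
```

```bash
python3 - <<'E'
import cv2
a=cv2.imread("pics/w3.png")
cv2.imwrite("pics/w3c.png",cv2.resize(a[150:330,200:440],None,fx=3,fy=3,interpolation=cv2.INTER_CUBIC))
a=cv2.imread("pics/w2.png")
cv2.imwrite("pics/w2c.png",cv2.resize(a[150:330,200:440],None,fx=3,fy=3,interpolation=cv2.INTER_CUBIC))
E
```

```text
(no output)
```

View pics/w2c.png

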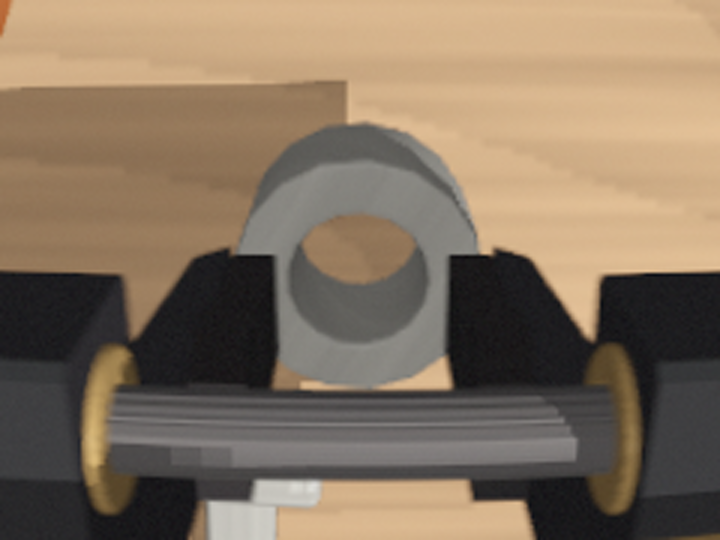

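View pics/w3c.png

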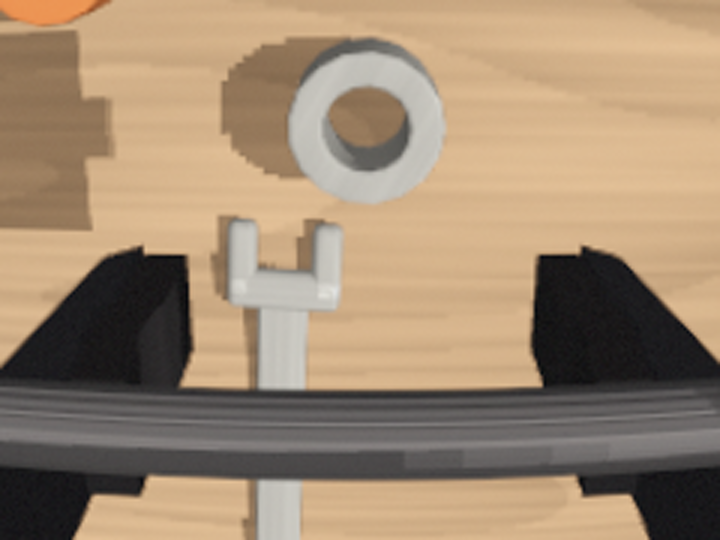

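The fingertips close about 8 mm short of the reported TCP, not 25 mm ahead of it: the wrist depth puts them there, and the jaws shut above the ring. The ring is unmoved at (0.4957,-0.379). I'll go lower, using the measured tip offset.

Emit:
send_rows --moves '[0.003,0,0.03,0.1,0.4,0,0.003,0.001,0.06,0.2,0.7,0,0.003,0.001,0.085,0.2,0.7,0,0.003,0.001,0.103,0.2,0.7,0,0.003,0.001,0.112,0.2,0.7,0]'

```text
clock: 6.13
tool_pos: [0.4907, -0.375, 0.0119]
eef_rot: [-0.004, 1.0, 0.001, -0.007]
contact_force: [-0.5, -1.1, 0.5]
opening: 0.676
```

```bash
python3 - <<'E'
from h import *
from plant import r,imaging
s=r.get_state()
p=imaging.snapshot("wrist"); cv2.imwrite("pics/w4.png",p["image"][:,:,::-1]);save(p,"w4.npz")
print(s["clock"],s["tool_pos"],s["contact_force"]); goto(s,(.4957,-.379,.001),90)
W=fcloud(p).reshape(-1,3)
for lo,hi in((-.425,-.404),(-.353,-.33)):
    q=W[(W[:,2]>.015)&(W[:,2]<.3)&(W[:,1]>lo)&(W[:,1]<hi)&(W[:,0]>.47)&(W[:,0]<.53)]
    o=np.argsort(q[:,2]);print(len(q),"lowest",(q[o[[0,5,20,50,200]]]).round(4).tolist())
E
```

```text
6.1333 [ 0.49073551 -0.3749902   0.01193864] [-0.48964864 -1.13942618  0.46376205]
shift mm [-5.1 -4.1 10.9] norm 0.0127 rot deg [ 0.08 -0.86  0.44]
5167 lowest [[0.4827, -0.407, 0.0198], [0.4819, -0.4105, 0.0205], [0.4816, -0.4093, 0.0213], [0.4823, -0.4117, 0.0225], [0.4955, -0.4053, 0.0275]]
5542 lowest [[0.4823, -0.3446, 0.0198], [0.4956, -0.3454, 0.0205], [0.4975, -0.346, 0.0213], [0.4813, -0.3426, 0.0223], [0.48, -0.3376, 0.0275]]
```

View pics/w4.png

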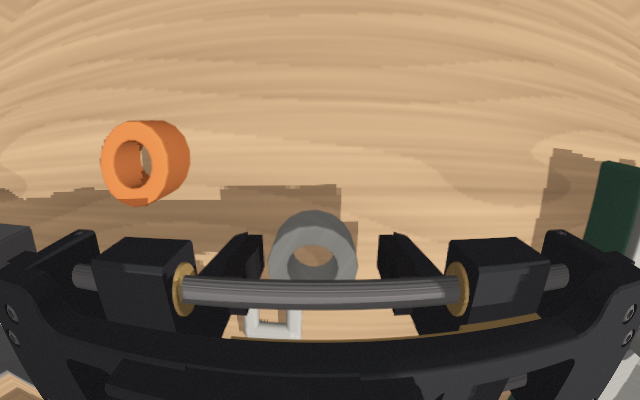

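Emit:
send_rows --moves '[-0.003,-0.002,0.003,0,-0.4,0.2,-0.005,-0.004,0.006,0,-0.8,0.4,-0.005,-0.004,0.009,0,-0.8,0.4,-0.005,-0.004,0.011,0,-0.8,0.4,-0.005,-0.004,0.011,0,-0.8,0.4]'

```text
clock: 6.6
tool_pos: [0.4956, -0.3791, 0.0009]
eef_rot: [-0.0, 1.0, 0.001, -0.0]
contact_force: [-1.0, -0.4, 0.5]
opening: 0.678
```

```bash
python3 - <<'E'
from h import *
from plant import r,imaging
s=r.get_state()
print(s["clock"],s["tool_pos"],s["contact_force"],np.abs(s["qd"]).max()); goto(s,(.4957,-.379,.001),90)
E
```

```text
6.6 [ 0.49564343 -0.37914738  0.00085053] [-0.95640634 -0.36490339  0.47659151] 0.007862044572833987
shift mm [-0.1  0.1 -0.1] norm 0.0002 rot deg [ 0.07 -0.05  0.03]
```

Emit:
send_rows --moves '[0,0,0,0,0,0,0,0,0,0,0,0,0,0,0,0,0,0,0,0,0,0,0,0,0,0,0,0,0,0]' --claw 1 --grip_force 30

```text
clock: 7.02
tool_pos: [0.4959, -0.3792, 0.0014]
eef_rot: [-0.0, 1.0, 0.0, -0.0]
contact_force: [-1.1, -0.4, 3.3]
opening: 0.51
```

Emit:
send_rows --moves '[0,0,-0.004,0,0,0,0,0,-0.02,0,0,0,0,0,-0.05,0,0,0,0,0,-0.085,0,0,0,0,0,-0.12,0,0,0]'

```text
clock: 7.43
tool_pos: [0.4949, -0.3787, 0.1218]
eef_rot: [-0.0, 1.0, 0.001, -0.001]
contact_force: [-0.9, -0.4, -2.1]
opening: 0.507
```

```bash
python3 - <<'E'
from h import *
from plant import r,imaging
s=r.get_state()
p=imaging.snapshot("wrist"); cv2.imwrite("pics/w5.png",p["image"][:,:,::-1]);save(p,"w5.npz")
print(s["clock"],s["tool_pos"],s["opening"]*88,s["contact_force"],np.abs(s["qd"]).max()); goto(s,(.558,-.1285,.16),90)
E
```

```text
7.4333 [ 0.49485611 -0.37872094  0.12176797] 44.64373030905786 [-0.89831033 -0.36573821 -2.12947999] 0.8084768780703231
shift mm [-63.2 250.3 -37.8] norm 0.2609 rot deg [ 0.14 -0.16  0.05]
```

View pics/w5.png

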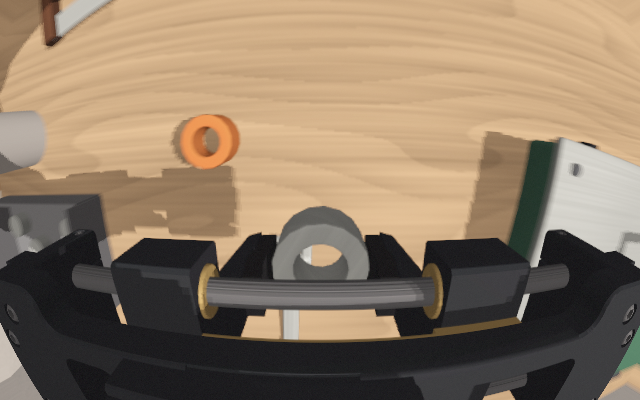

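Emit:
send_rows --moves '[-0.006,0.015,-0.03,0,0,0,-0.016,0.045,-0.045,0,0,0,-0.025,0.08,-0.05,0,0,0,-0.034,0.115,-0.05,0,0,0,-0.042,0.15,-0.05,0,0,0]'

```text
clock: 7.9
tool_pos: [0.5407, -0.2296, 0.1794]
eef_rot: [0.0, 1.0, -0.002, 0.004]
contact_force: [0.2, -0.0, -3.8]
opening: 0.51
```

```bash
python3 - <<'E'
from h import *
from plant import r,imaging
s=r.get_state()
print(s["clock"],s["tool_pos"],s["opening"]*88,s["contact_force"],np.abs(s["qd"]).max()); goto(s,(.558,-.1285,.155),90)
E
```

```text
7.9 [ 0.54070938 -0.2296018   0.1793535 ] 44.900911860057754 [ 0.21921458 -0.03019601 -3.81299734] 0.7664842533015351
shift mm [-17.  101.2  24.1] norm 0.1054 rot deg [-0.25  0.49 -0.04]
```

Emit:
send_rows --moves '[-0.004,0.03,0.0,0,0,0,-0.01,0.06,0.0,0,0,0,-0.014,0.085,0.008,0,0,0,-0.016,0.1,0.015,-0.2,0.4,0,-0.017,0.101,0.018,-0.2,0.4,0]'

```text
clock: 8.32
tool_pos: [0.558, -0.1233, 0.1602]
eef_rot: [-0.003, 1.0, 0.001, 0.0]
contact_force: [0.1, -0.4, -2.1]
opening: 0.508
```

Emit:
send_rows --moves '[0,0,0,0,0,0,0,0,0,0,0,0,0,0,0,0,0,0,0,0,0,0,0,0,0,0,0,0,0,0]'

```text
clock: 8.73
tool_pos: [0.5578, -0.1247, 0.1604]
eef_rot: [-0.002, 1.0, 0.001, 0.0]
contact_force: [0.0, 0.6, -2.7]
opening: 0.509
```

```bash
python3 - <<'E'
from h import *
from plant import r,imaging
s=r.get_state()
print(s["clock"],s["tool_pos"],s["opening"]*88,s["contact_force"],np.abs(s["qd"]).max()); goto(s,(.558,-.1285,.155),90)
p=imaging.snapshot("wrist"); cv2.imwrite("pics/w6.png",p["image"][:,:,::-1]);save(p,"w6.npz")
t=imaging.snapshot("scene"); save(t,"s6.npz");cv2.imwrite("pics/s6.png",cv2.resize(t["image"][150:280,230:370,::-1],None,fx=4,fy=4,interpolation=cv2.INTER_CUBIC))
E
```

```text
8.7333 [ 0.5578433  -0.12467109  0.16040342] 44.83303669930398 [ 0.02654182  0.57024572 -2.70737522] 0.006176419962320919
shift mm [-0.1 -3.8  5.4] norm 0.0066 rot deg [0.12 0.02 0.23]
```

View pics/w6.png

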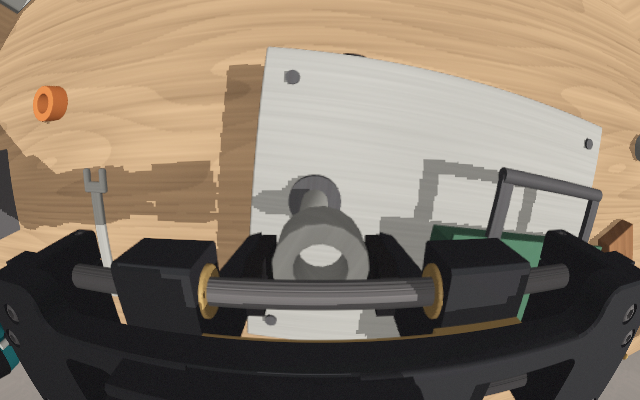

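View pics/s6.png

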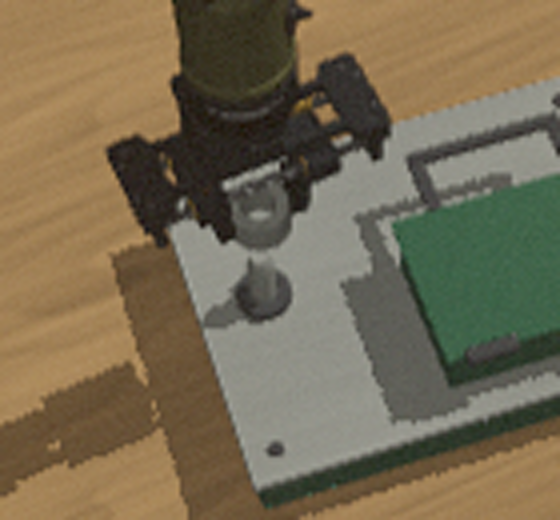

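```bash
python3 - <<'E'
from h import *
W=fcloud(load("w6.npz"));
u0,u1,v0,v1=270,372,205,290
q=W[v0:v1,u0:u1].reshape(-1,3)
im=load("w6.npz")["image"][v0:v1,u0:u1].reshape(-1,3).mean(1)
t=q[(q[:,2]>.184)&(q[:,2]<.194)&(abs(q[:,1]+.125)<.024)]
print(len(t),t.min(0),t.max(0),t[:,2].mean())
def fit(t,ro,ri):
    return least_squares(lambda c:np.r_[np.maximum(np.hypot(*(t[:,:2]-c).T)-ro,0),np.maximum(ri-np.hypot(*(t[:,:2]-c).T),0)],t[:,:2].mean(0)).x
print("ring c",fit(t,.023,.0125))
P=W[165:235,280:350].reshape(-1,3);
sh=P[(P[:,2]>.064)&(P[:,2]<.072)];print("shoulder",len(sh),sh.min(0),sh.max(0))
# left/right edges of shoulder at widest
print("y mid",(np.percentile(sh[:,1],1)+np.percentile(sh[:,1],99))/2,"x front",np.percentile(sh[:,0],1)+.022)
sp=P[(P[:,2]>.08)&(P[:,2]<.13)];print("spindle",len(sp),[ (z,sp[(abs(sp[:,2]-z)<.003)][:,:2].mean(0).round(4),np.ptp(sp[(abs(sp[:,2]-z)<.003)][:,1])) for z in(.083,.089,.095,.1)], sp[:,2].max())
for n in("top0","scene0"):
    W=cloud(load(n+".npz")).reshape(-1,3)
    q=W[(abs(W[:,0]-.557)<.03)&(abs(W[:,1]+.128)<.03)&(W[:,2]>.0655)&(W[:,2]<.125)]
    print(n,q.min(0),q.max(0))
    # sheath fit
    sp=q[(q[:,2]>.078)]
    rr=lambda z:np.where(z>.107,.011-(z-.107)/.011*.005,.011)
    f=least_squares(lambda c:np.minimum(np.hypot(*(sp[:,:2]-c).T)-rr(sp[:,2]),.006),[.558,-.1285],loss="soft_l1",f_scale=.002);print(f.x,len(sp))
E
```

```text
3428 [ 0.53518579 -0.14842457  0.1840221 ] [ 0.56538229 -0.10175376  0.19284233] 0.18844952145141292
ring c [ 0.55749038 -0.12505582]
shoulder 1082 [ 0.53721095 -0.15167004  0.06400131] [ 0.57043593 -0.10840823  0.07191167]
y mid -0.12999426680313947 x front 0.5596970033651695
spindle 314 [(0.083, array([ 0.5505, -0.1297]), np.float64(0.021077643410746957)), (0.089, array([ 0.5501, -0.1289]), np.float64(0.020512378852825683)), (0.095, array([ 0.5497, -0.1297]), np.float64(0.019384732962546655)), (0.1, array([ 0.55  , -0.1297]), np.float64(0.020345606578573858))] 0.11288246405126354
top0 [ 0.5364932  -0.14995443  0.06562282] [ 0.5793595  -0.10348403  0.12018214]
[ 0.55801471 -0.12876024] 70
scene0 [ 0.52751921 -0.1543514   0.06566568] [ 0.58405499 -0.10008977  0.12266876]
[ 0.55712149 -0.129377  ] 70
```

Emit:
send_rows --moves '[-0.001,-0.002,0,0,0,0.2,-0.001,-0.004,0.006,0.1,0,0.2,-0.001,-0.004,0.02,0.1,0,0.2,-0.001,-0.004,0.034,0.1,0,0.2,-0.001,-0.004,0.046,0.1,0,0.2]'

```text
clock: 9.25
tool_pos: [0.5588, -0.1285, 0.1133]
eef_rot: [-0.0, 1.0, 0.0, 0.0]
contact_force: [0.3, 0.1, -3.2]
opening: 0.509
```

```bash
python3 - <<'E'
from h import *
from plant import r,imaging
s=r.get_state()
print(s["clock"],s["tool_pos"],s["opening"]*88,s["contact_force"],s["moment"],np.abs(s["qd"]).max()); goto(s,(.5587,-.1288,.114),90)
p=imaging.snapshot("wrist"); cv2.imwrite("pics/w7.png",cv2.resize(p["image"][150:330,200:440,::-1],None,fx=3,fy=3));save(p,"w7.npz")
E
```

```text
9.25 [ 0.55875044 -0.12851548  0.11333271] 44.785196136283375 [ 0.26072451  0.0862588  -3.16590268] [ 0.01889137 -0.03688089  0.04412202] 0.305609130809843
shift mm [ 0.1 -0.3 -0.7] norm 0.0007 rot deg [0.02 0.01 0.04]
```

View pics/w7.png

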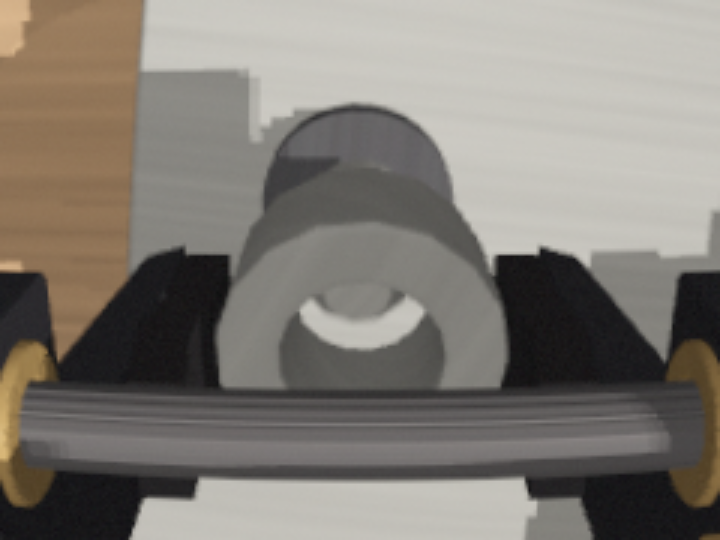

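Through the bore at crop (358,297) the spindle tip shows up laterally centred, and there's no contact force. I'm lowering the ring gently.

Emit:
send_rows --moves '[0,-0.0005,0.002,0,0,0,0,-0.0005,0.004,0,0,0,0,-0.0005,0.006,0,0,0,0,-0.0005,0.008,0,0,0,0,-0.0005,0.01,0,0,0]'

```text
clock: 9.72
tool_pos: [0.5578, -0.1288, 0.1016]
eef_rot: [-0.0, 1.0, 0.0, -0.001]
contact_force: [-0.9, 0.2, -2.7]
opening: 0.509
```

```bash
python3 - <<'E'
from h import *
from plant import r,imaging
s=r.get_state()
print(s["clock"],s["tool_pos"],s["opening"]*88,s["contact_force"],s["moment"],np.abs(s["qd"]).max()); goto(s,(.5587,-.129,.070),90)
E
```

```text
9.7167 [ 0.55776706 -0.12875688  0.10160123] 44.80367540229461 [-0.8994134   0.23453872 -2.68899556] [0.01426696 0.02053998 0.00386284] 0.05062982023470394
shift mm [-1.  -0.3 31.6] norm 0.0316 rot deg [ 0.05 -0.14  0.05]
```

Emit:
send_rows --moves '[0,0,0.004,0,0,0,0,0,0.008,0,0,0,0,0,0.012,0,0,0,0,0,0.016,0,0,0,0,0,0.02,0,0,0]'

```text
clock: 10.13
tool_pos: [0.5576, -0.1287, 0.0811]
eef_rot: [-0.001, 1.0, 0.0, -0.001]
contact_force: [-0.4, -0.5, -3.5]
opening: 0.51
```

```bash
python3 - <<'E'
from h import *
from plant import r,imaging
s=r.get_state()
print(s["clock"],s["tool_pos"],s["opening"]*88,s["contact_force"],s["moment"],np.abs(s["qd"]).max()); goto(s,(.5582,-.129,.070),90)
E
```

```text
10.1333 [ 0.55763529 -0.12871607  0.08110946] 44.91067812073157 [-0.36396512 -0.53497981 -3.54295407] [ 0.02687784 -0.011384   -0.01941068] 0.0997071496388347
shift mm [-0.6 -0.3 11.1] norm 0.0111 rot deg [ 0.05 -0.15  0.06]
```

Emit:
send_rows --moves '[0,0,0.003,0,0,0,0,0,0.006,0,0,0,0,0,0.009,0,0,0,0,0,0.011,0,0,0,0,0,0.013,0,0,0]'

```text
clock: 10.55
tool_pos: [0.5575, -0.1287, 0.0692]
eef_rot: [-0.0, 1.0, 0.0, -0.001]
contact_force: [-6.8, 1.0, 27.9]
opening: 0.509
```

Firm upward contact at TCP z 0.0692, as expected for the seat. I'm releasing the ring.

Emit:
send_rows --moves '[0,0,0,0,0,0,0,0,0,0,0,0,0,0,0,0,0,0,0,0,0,0,0,0,0,0,0,0,0,0]' --claw -0.35

```text
clock: 10.97
tool_pos: [0.5576, -0.1287, 0.0692]
eef_rot: [-0.0, 1.0, 0.0, -0.001]
contact_force: [0.8, -0.5, 0.6]
opening: 0.673
```

Emit:
send_rows --moves '[0,0,-0.005,0,0,0,0,0,-0.03,0,0,0,0,0,-0.06,0,0,0,0,0,-0.09,0,0,0,0,0,-0.12,0,0,0]'

```text
clock: 11.38
tool_pos: [0.5576, -0.1287, 0.1906]
eef_rot: [-0.0, 1.0, 0.0, -0.002]
contact_force: [1.5, 0.3, -0.0]
opening: 0.675
```

```bash
python3 - <<'E'
from h import *
from plant import r,imaging
s=r.get_state()
print(s["clock"],s["tool_pos"],s["opening"]*88,s["contact_force"])
p=imaging.snapshot("wrist"); cv2.imwrite("pics/w8.png",cv2.resize(p["image"][100:330,180:500,::-1],None,fx=2.5,fy=2.5));save(p,"w8.npz")
W=fcloud(p).reshape(-1,3)
q=W[(abs(W[:,0]-.558)<.03)&(abs(W[:,1]+.129)<.03)&(W[:,2]>.08)&(W[:,2]<.125)]
print(np.histogram(q[:,2],np.arange(.08,.126,.003)))
t=q[abs(q[:,2]-.098)<.005];print(t.min(0),t.max(0),np.median(t[:,2]))
goto(s,(.5324,.0753,.2),-6.5)
E
```

```text
11.3833 [ 0.55758118 -0.12871682  0.19062621] 59.36095028061898 [ 1.46112329  0.26554545 -0.02842164]
(array([  34,   37,   34,   50,   48, 1036,  522,   16,   37,  102,  116,
         77,  229,    4,    0]), array([0.08 , 0.083, 0.086, 0.089, 0.092, 0.095, 0.098, 0.101, 0.104,
       0.107, 0.11 , 0.113, 0.116, 0.119, 0.122, 0.125]))
[ 0.53506444 -0.15096852  0.0930881 ] [ 0.58113411 -0.10577096  0.10297659] 0.09768200473331538
shift mm [ 25.  204.   -9.2] norm 0.2058 rot deg [  0.16  -0.12 -83.45]
```

View pics/w8.png

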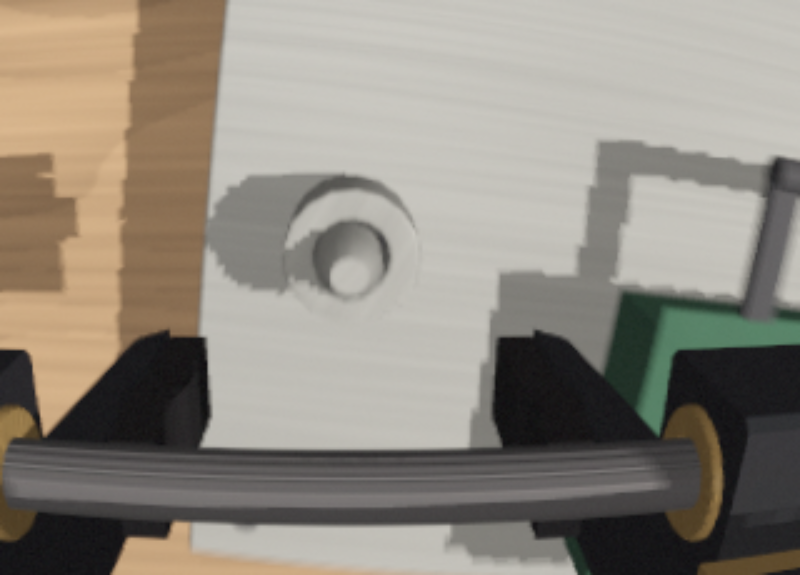

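Ring is seated: its top reads 0.0977 (expected 0.098), it sits concentric at crop (350,255), and the spindle protrudes. Next is the hood bar.

Emit:
send_rows --moves '[0.002,0.016,-0.002,0,0,-7,0.004,0.032,-0.004,0,0,-14,0.006,0.048,-0.006,0,0,-21,0.008,0.064,-0.008,0,0,-28,0.01,0.08,-0.01,0,0,-35]' --claw 0.2

```text
clock: 11.85
tool_pos: [0.5509, -0.0485, 0.2066]
eef_rot: [-0.304, 0.953, -0.002, 0.003]
contact_force: [-0.0, -0.6, 0.1]
opening: 0.402
```

```bash
python3 - <<'E'
from h import *
from plant import r,imaging
s=r.get_state()
print(s["clock"],s["tool_pos"],s["opening"]*88,s["q"].round(2))
goto(s,(.5324,.0753,.2),-6.5)
E
```

```text
11.85 [ 0.55094712 -0.04854643  0.20657488] 35.38182626044263 [ 0.28  0.65 -0.45  1.81  0.39  0.77  1.81]
shift mm [-56.5 111.8   6.3] norm 0.1254 rot deg [ -0.41   0.16 -48.14]
```

Emit:
send_rows --moves '[-0.01,0.02,0,0,0,-7,-0.02,0.04,0,0,0,-14,-0.03,0.06,0,0,0,-21,-0.04,0.08,0.002,0,0,-28,-0.05,0.1,0.004,-0.2,0.1,-35]'

```text
clock: 12.27
tool_pos: [0.5336, 0.0628, 0.2026]
eef_rot: [-0.579, 0.816, -0.002, 0.001]
contact_force: [-0.3, -0.3, 0.3]
opening: 0.4
```

```bash
python3 - <<'E'
from h import *
from plant import r,imaging
s=r.get_state()
print(s["clock"],s["tool_pos"],s["opening"]*88,s["q"].round(2))
goto(s,(.5324,.0753,.2),-6.5)
E
```

```text
12.2667 [0.53356158 0.06283093 0.20257469] 35.188137291174804 [ 0.16  0.67 -0.61  1.85  0.53  0.79  2.08]
shift mm [-11.4   5.2   2.6] norm 0.0128 rot deg [-2.400e-01  1.000e-02 -1.279e+01]
```

Emit:
send_rows --moves '[-0.006,0.003,0.001,0,0,-6.4,-0.011,0.005,0.002,-0.2,0,-12.8,-0.011,0.005,0.003,-0.2,0,-12.8,-0.011,0.005,0.003,-0.2,0,-12.8,-0.011,0.005,0.003,-0.2,0,-12.8]'

```text
clock: 12.68
tool_pos: [0.5325, 0.0739, 0.1995]
eef_rot: [-0.664, 0.747, -0.0, -0.0]
contact_force: [-0.3, 0.3, 0.2]
opening: 0.4
```

```bash
python3 - <<'E'
from h import *
from plant import r,imaging
s=r.get_state()
print(s["clock"],s["tool_pos"],s["opening"]*88,s["q"].round(2))
p=imaging.snapshot("wrist"); cv2.imwrite("pics/w9.png",p["image"][:,:,::-1]);save(p,"w9.npz")
W=fcloud(p).reshape(-1,3)
a=np.radians(-6.55);ex=np.array([np.cos(a),np.sin(a)]);ey=np.array([-ex[1],ex[0]]);o=np.array([.5731,.0002])
L=np.c_[(W[:,:2]-o)@ex,(W[:,:2]-o)@ey,W[:,2]]
for y in(.02,.04,.06,.08,.1):
    b=L[(abs(L[:,1]-y)<.008)&(L[:,2]>.1)&(L[:,2]<.125)&(L[:,0]<-.01)&(L[:,0]>-.1)]
    if len(b): print(y,len(b),b.min(0),b.max(0),np.median(b,0))
goto(s,(.5324,.0753,.085),-6.5)
E
```

```text
12.6833 [0.5325116  0.07389341 0.19945642] 35.208082056002695 [ 0.18  0.69 -0.67  1.85  0.58  0.81  2.23]
0.02 604 [-0.05418379  0.01200404  0.11155137] [-0.01001362  0.02790756  0.11980214] [-0.04335836  0.01608882  0.11536844]
0.04 304 [-0.05416106  0.03222619  0.1133245 ] [-0.04312692  0.04799996  0.1191708 ] [-0.04866487  0.04011675  0.1166121 ]
0.06 294 [-0.05417432  0.05212428  0.11230976] [-0.042924    0.06798785  0.11968958] [-0.04857877  0.059773    0.11668026]
0.08 281 [-0.05420894  0.07212336  0.11322009] [-0.04270268  0.08793279  0.1189828 ] [-0.04848525  0.07990285  0.1166108 ]
0.1 270 [-0.05429124  0.09200005  0.11141502] [-0.04246445  0.10796368  0.11927443] [-0.04841489  0.0999036   0.11666166]
shift mm [ -1.5   0.3 114.5] norm 0.1145 rot deg [-0.03 -0.04 -0.22]
```

View pics/w9.png

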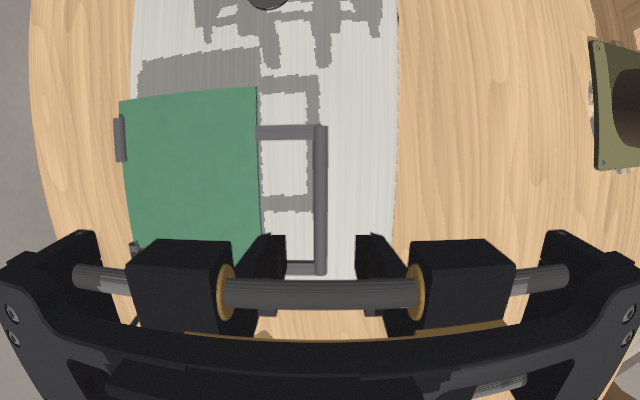

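Emit:
send_rows --moves '[-0.001,0,0.03,0,0,0,-0.001,0,0.06,0,0,0,-0.001,0,0.085,0,0,0,-0.001,0,0.104,0,0,0,-0.001,0,0.114,0,0,0]'

```text
clock: 13.15
tool_pos: [0.5317, 0.0735, 0.0835]
eef_rot: [-0.664, 0.748, -0.0, -0.002]
contact_force: [0.3, 0.8, 0.8]
opening: 0.396
```

```bash
python3 - <<'E'
from h import *
from plant import r,imaging
s=r.get_state()
print(s["clock"],s["tool_pos"],s["opening"]*88,s["contact_force"],s["q"].round(2))
goto(s,(.5328,.0753,.085),-6.5)
E
```

```text
13.15 [0.53169448 0.0735177  0.08345718] 34.8903216339865 [0.25418673 0.80125273 0.84736353] [ 0.08  0.85 -0.51  1.94  0.76  0.57  2.07]
shift mm [-1.9 -0.9 -1.5] norm 0.0026 rot deg [ 0.11 -0.16 -0.33]
```

Emit:
send_rows --moves '[0,-0.001,-0.001,0,0,0,0,-0.001,-0.001,0,0,0,0,-0.001,-0.001,0,0,0,0,-0.001,-0.001,0,0,0,0,-0.001,-0.001,0,0,0]' --claw 1 --grip_force 15

```text
clock: 13.57
tool_pos: [0.5327, 0.0736, 0.0854]
eef_rot: [-0.664, 0.748, -0.0, -0.001]
contact_force: [-2.3, 1.1, 2.0]
opening: 0.128
```

```bash
python3 - <<'E'
from h import *
from plant import r,imaging
s=r.get_state()
print(s["clock"],s["tool_pos"],s["opening"]*88,s["contact_force"])
p=imaging.snapshot("wrist"); cv2.imwrite("pics/w10.png",p["image"][:,:,::-1]);save(p,"w10.npz")
E
```

```text
13.5667 [0.53269734 0.07361249 0.08544565] 11.260240156335547 [-2.27622157  1.05150316  2.03765679]
```

View pics/w10.png

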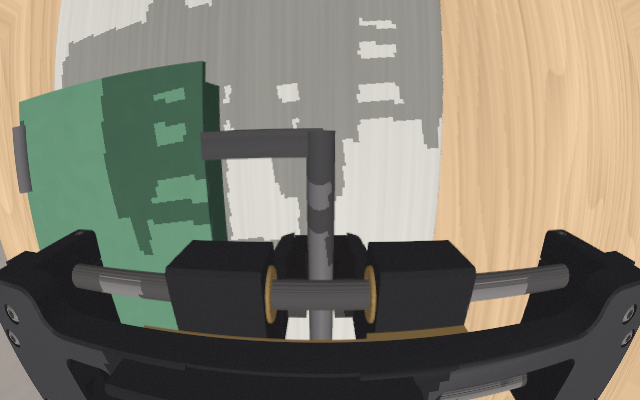

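Emit:
send_rows --moves '[0,-0.0002,-0.009,0,0,0,0,-0.0009,-0.018,0,0,0,0,-0.0029,-0.0322,0,0,0,0,-0.0061,-0.0463,0,0,0,0,-0.0103,-0.06,0,0,0]'

```text
clock: 14.03
tool_pos: [0.5439, 0.0723, 0.147]
eef_rot: [-0.664, 0.748, -0.001, -0.001]
contact_force: [4.4, -0.1, -4.6]
opening: 0.124
```

```bash
cat > hood.py <<'E'
from h import *
from plant import r,imaging
T0=np.array([.5327,.0736,.0854]);a=np.radians(-6.55);ex=np.array([np.cos(a),np.sin(a),0])
s=r.get_state();d=s["tool_pos"]-T0
q=np.arctan2(d[2],.18-d@ex)
print("clock",s["clock"],"pos",s["tool_pos"].round(4),"q est",q.round(3),"rad",np.hypot(d[2],.18-d@ex).round(4),"ydrift",(d@[-ex[1],ex[0],0]).round(4),"F",s["contact_force"].round(1),"open",s["opening"]*88,"j",s["q"].round(2))
def way(qs):
    for k in qs:
        t=T0+ex*.18*(1-np.cos(k))+np.array([0,0,.18*np.sin(k)])
        R0=Ro.from_quat(s["eef_rot"]);print(k,(R0.inv().apply(t-s["tool_pos"])*1000).round(1))
E
python3 - <<'E'
from hood import *
way([.42,.50,.58,.66,.74]);goto(s,s["tool_pos"],-6.5)
E
```

```text
clock 14.0333 pos [0.5439 0.0723 0.147 ] q est 0.35 rad 0.1796 ydrift -0.0001 F [ 4.4 -0.1 -4.6] open 10.907565783250096 j [ 0.14  0.77 -0.61  1.86  0.65  0.72  2.17]
0.42 [ -0.1  -4.4 -11.8]
0.5 [ -0.1 -10.8 -24.7]
0.58 [ -0.1 -18.2 -37. ]
0.66 [ -0.1 -26.6 -48.7]
0.74 [ -0.1 -35.9 -59.7]
shift mm [0. 0. 0.] norm 0.0 rot deg [-0.03 -0.12 -0.34]
```

Emit:
send_rows --moves '[0,-0.0044,-0.0118,0,0,0,0,-0.0108,-0.0247,0,0,0,0,-0.0182,-0.037,0,0,0,0,-0.0266,-0.0487,0,0,0,0,-0.0359,-0.0597,0,0,0]'

```text
clock: 14.45
tool_pos: [0.5845, 0.0675, 0.2085]
eef_rot: [-0.663, 0.748, -0.003, 0.004]
contact_force: [16.5, 1.8, -19.5]
opening: 0.115
```

```bash
python3 - <<'E'
from hood import *
way([.80,.86,.92,.97,1.0]);goto(s,s["tool_pos"],-6.5)
p=imaging.snapshot("scene"); cv2.imwrite("pics/s11.png",cv2.resize(p["image"][110:300,260:460,::-1],None,fx=3,fy=3));save(p,"s11.npz")
E
```

```text
clock 14.45 pos [0.5845 0.0675 0.2085] q est 0.767 rad 0.1774 ydrift -0.0002 F [ 16.5   1.8 -19.5] open 10.110974898341722 j [ 0.19  0.73 -0.67  1.7   0.56  0.9   2.3 ]
0.8 [-0.2 -2.5 -6. ]
0.86 [ -0.2 -10.5 -13.2]
0.92 [ -0.3 -19.  -19.9]
0.97 [ -0.4 -26.3 -25.1]
1.0 [ -0.4 -30.8 -28.1]
shift mm [0. 0. 0.] norm 0.0 rot deg [-0.56  0.06 -0.42]
```

View pics/s11.png

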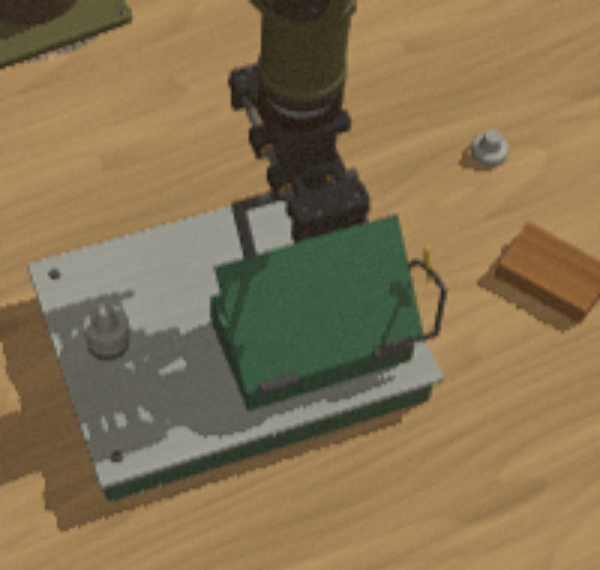

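```bash
cat >> h.py <<'E'
def hood_angle(p):
    W=cloud(p);hsv=cv2.cvtColor(p["image"],cv2.COLOR_RGB2HSV)
    a=np.radians(-6.55);ex=np.array([np.cos(a),np.sin(a)]);ey=np.array([-ex[1],ex[0]]);o=np.array([.5731,.0002])
    L=np.stack([(W[...,:2]-o)@ex,(W[...,:2]-o)@ey,W[...,2]],-1)
    g=(hsv[...,0]>50)&(hsv[...,0]<95)&(hsv[...,1]>80)&(L[...,2]>.122)&(L[...,0]>-.1)&(L[...,0]<.2)&(L[...,1]>-.03)&(L[...,1]<.165)
    Q=L[g][:,[0,2]]
    for _ in range(5):
        c=np.median(Q,0) if 0 else Q.mean(0);u=np.linalg.svd(Q-c,full_matrices=False)[2][0];n=np.array([-u[1],u[0]]);r=(Q-c)@n;Q=Q[abs(r)<max(.003,2*r.std())]
    ang=np.arctan2(abs(u[1]),abs(u[0]));print("hood",len(Q),"angle",ang.round(3),"slope",u,"res",r.std().round(4),"z max",Q[:,1].max(),"line at z=.112 x=",(c+u*(.114-c[1])/u[1]).round(4))
    return L
E
python3 - <<'E'
from h import *
L=hood_angle(load("s11.npz"))
E
```

```text
hood 1695 angle 0.783 slope [ 0.70891856 -0.70529035] res 0.0019 z max 0.20688748976507151 line at z=.112 x= [0.1321 0.114 ]
```

Emit:
send_rows --moves '[0,0,0,0,0,0,0,0,0,0,0,0,0,0,0,0,0,0,0,0,0,0,0,0,0,0,0,0,0,0]'

```text
clock: 14.92
tool_pos: [0.587, 0.0673, 0.2103]
eef_rot: [-0.663, 0.749, -0.004, 0.005]
contact_force: [5.0, 0.5, -5.5]
opening: 0.11
```

```bash
python3 - <<'E'
from hood import *
way([.80,.86,.92,.97,1.0]);goto(s,s["tool_pos"],-6.5)
p=imaging.snapshot("wrist"); cv2.imwrite("pics/w12.png",p["image"][:,:,::-1]);save(p,"w12.npz")
p=imaging.snapshot("scene");hood_angle(p)
E
```

```text
clock 14.9167 pos [0.587  0.0673 0.2103] q est 0.784 rad 0.1769 ydrift -0.0001 F [ 5.   0.5 -5.5] open 9.714188546333899 j [ 0.19  0.73 -0.67  1.69  0.56  0.91  2.3 ]
0.8 [-0.1  0.  -4.2]
0.86 [ -0.2  -8.  -11.4]
0.92 [ -0.3 -16.5 -18.1]
0.97 [ -0.3 -23.9 -23.3]
1.0 [ -0.4 -28.4 -26.2]
shift mm [0. 0. 0.] norm 0.0 rot deg [-0.77  0.11 -0.51]
hood 1638 angle 0.807 slope [ 0.69162127 -0.72226035] res 0.0019 z max 0.20966520122215118 line at z=.112 x= [0.1318 0.114 ]
```

View pics/w12.png

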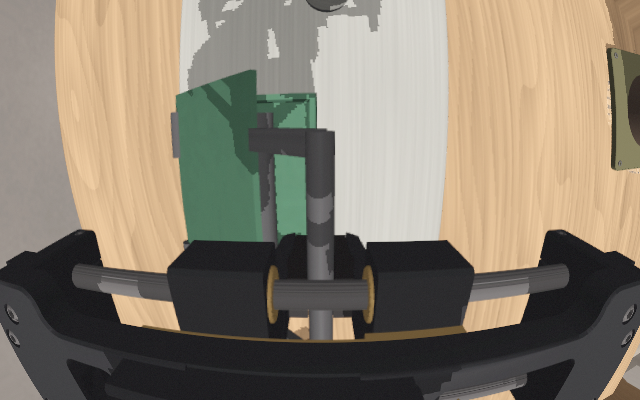

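```bash
python3 - <<'E'
from h import *
for n in("w10","w12"):
    p=load(n+".npz");d=p["depth"];W=fcloud(p)
    for v in(160,190,215):
        row=d[v,300:345];k=np.argmin(np.where(row>0,row,9));print(n,v,300+k,row[k], "cam",W[v,300+k].round(4), "span",np.nonzero(row<row[k]+.008)[0][[0,-1]]+300)
E
```

```text
w10 160 314 0.12242666 cam [0.5291 0.0236 0.1179] span [306 334]
w10 190 323 0.12534016 cam [0.527  0.0361 0.1181] span [307 334]
w10 215 326 0.12831084 cam [0.5271 0.0469 0.1178] span [307 333]
w12 160 328 0.117731355 cam [0.5773 0.0172 0.2472] span [305 334]
w12 190 319 0.12024544 cam [0.5821 0.0284 0.2478] span [306 334]
w12 215 321 0.12355857 cam [0.5826 0.0388 0.2471] span [306 334]
```

Emit:
send_rows --moves '[0,-0.0035,-0.0033,0,0,0,0,-0.0076,-0.0069,0,0,0,0,-0.0131,-0.0115,0,0,0,0,-0.0189,-0.0159,0,0,0,0,-0.0248,-0.02,0,0,0]'

```text
clock: 15.43
tool_pos: [0.6119, 0.0643, 0.23]
eef_rot: [-0.663, 0.749, -0.004, 0.005]
contact_force: [8.4, 2.4, -14.7]
opening: 0.112
```

```bash
cat >> h.py <<'E'
def bar(p,s):
    d=p["depth"];W=fcloud(p);o=np.array([.5731,.0002]);a=np.radians(-6.55);ex=np.array([np.cos(a),np.sin(a)])
    P=[]
    for v in range(155,222,5):
        row=d[v,298:345];P+=[W[v,298+i] for i in np.nonzero((row>0)&(row<np.min(row[row>0])+.004))[0]]
    P=np.array(P);zt=np.percentile(P[:,2],90);q=np.arcsin((zt-.006-.112)/.18)
    print("bar top z",zt.round(4),"q from z",q.round(3),"bar above TCP",(zt-.006-s["tool_pos"][2]).round(4));return q
E
python3 - <<'E'
from hood import *
goto(s,s["tool_pos"],-6.5)
p=imaging.snapshot("wrist"); save(p,"w13.npz");bar(p,s)
p=imaging.snapshot("scene");hood_angle(p)
E
```

```text
clock 15.4333 pos [0.6119 0.0643 0.23  ] q est 0.964 rad 0.1759 ydrift -0.0002 F [  8.4   2.4 -14.7] open 9.878025365884268 j [ 0.19  0.74 -0.69  1.6   0.54  0.99  2.35]
shift mm [0. 0. 0.] norm 0.0 rot deg [-0.75  0.14 -0.49]
bar top z 0.2674 q from z 0.979 bar above TCP 0.0314
hood 1169 angle 0.989 slope [ 0.54931461 -0.83561562] res 0.0019 z max 0.22343375795022102 line at z=.112 x= [0.1321 0.114 ]
```

Emit:
send_rows --moves '[0,-0.0048,-0.0024,0,0,0,0,-0.0096,-0.0047,0,0,0,0,-0.0143,-0.0074,0,0,0,0,-0.0191,-0.0099,0,0,0,0,-0.024,-0.0123,0,0,0]'

```text
clock: 15.95
tool_pos: [0.6367, 0.0614, 0.243]
eef_rot: [-0.662, 0.749, -0.004, 0.006]
contact_force: [3.5, 1.8, -8.1]
opening: 0.11
```

```bash
python3 - <<'E'
from hood import *
goto(s,s["tool_pos"],-6.5)
p=imaging.snapshot("wrist"); save(p,"w14.npz");bar(p,s)
p=imaging.snapshot("scene");save(p,"s14.npz");hood_angle(p)
cv2.imwrite("pics/s14.png",cv2.resize(p["image"][110:300,260:460,::-1],None,fx=3,fy=3))
E
```

```text
clock 15.95 pos [0.6367 0.0614 0.243 ] q est 1.125 rad 0.1747 ydrift -0.0003 F [ 3.5  1.8 -8.1] open 9.67228040196045 j [ 0.19  0.76 -0.69  1.5   0.53  1.06  2.4 ]
shift mm [0. 0. 0.] norm 0.0 rot deg [-0.83  0.18 -0.53]
bar top z 0.2814 q from z 1.138 bar above TCP 0.0324
hood 644 angle 1.147 slope [ 0.41101175 -0.91163005] res 0.0015 z max 0.232293752715335 line at z=.112 x= [0.1317 0.114 ]
```

View pics/s14.png

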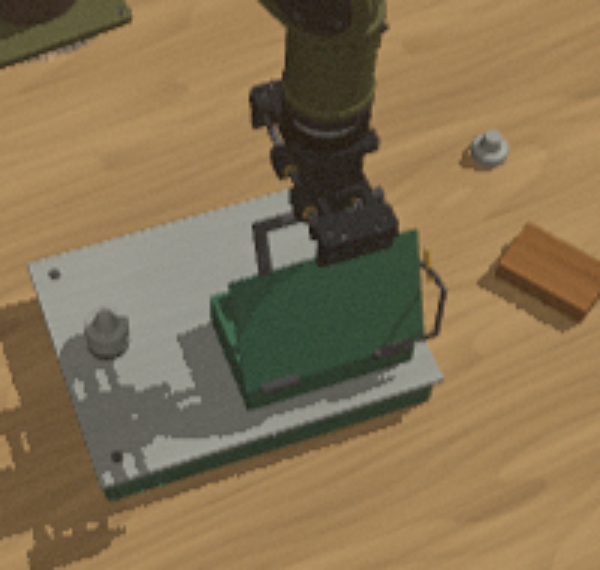

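The hood is held at about 1.14 rad, past balance. I'm bringing it back to about 0.955.

Emit:
send_rows --moves '[0,0.0061,0.003,0,0,0,0,0.0125,0.0064,0,0,0,0,0.0187,0.01,0,0,0,0,0.0248,0.0139,0,0,0,0,0.0285,0.0165,0,0,0]'

```text
clock: 16.47
tool_pos: [0.6084, 0.0648, 0.2258]
eef_rot: [-0.662, 0.749, -0.005, 0.006]
contact_force: [4.5, -0.2, -4.3]
opening: 0.109
```

Emit:
send_rows --moves '[0,0,0,0,0,0,0,0,0,0,0,0,0,0,0,0,0,0,0,0,0,0,0,0,0,0,0,0,0,0]'

```text
clock: 16.88
tool_pos: [0.6086, 0.0647, 0.2259]
eef_rot: [-0.662, 0.749, -0.005, 0.006]
contact_force: [4.5, -0.2, -3.8]
opening: 0.107
```

```bash
python3 - <<'E'
from hood import *
p=imaging.snapshot("wrist"); save(p,"w15.npz");bar(p,s)
p=imaging.snapshot("scene");save(p,"s15.npz");L=hood_angle(p)
cv2.imwrite("pics/s15.png",cv2.resize(p["image"][110:310,170:470,::-1],None,fx=2.6,fy=2.6))
s=r.get_state();print(s["clock"],np.abs(s["qd"]).max(),s["tool_pos"],s["contact_force"])
E
```

```text
clock 16.8833 pos [0.6086 0.0647 0.2259] q est 0.935 rad 0.1746 ydrift -0.0002 F [ 4.5 -0.2 -3.8] open 9.428911503208566 j [ 0.19  0.74 -0.68  1.61  0.55  0.97  2.34]
bar top z 0.2649 q from z 0.955 bar above TCP 0.033
hood 1359 angle 0.958 slope [ 0.57509061 -0.81808972] res 0.0019 z max 0.22170074589450167 line at z=.112 x= [0.1319 0.114 ]
16.9833 0.0025248967263172403 [0.60854387 0.06472533 0.22586439] [ 3.03407782  0.54517997 -4.12110113]
```

View pics/s15.png

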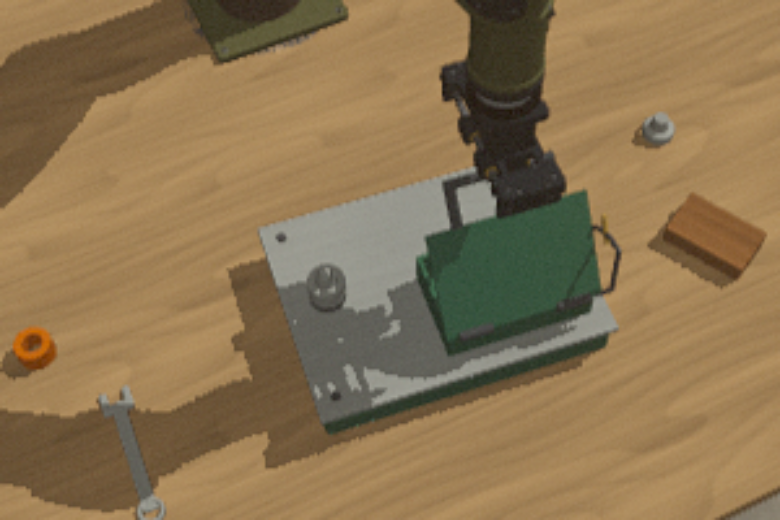

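```bash
python3 - <<'E'
from h import *
from plant import r
s=r.get_state();print(s["clock"],s["tool_pos"],s["opening"]*88);print(r.finish_job())
E
```

```text
16.9833 [0.60854387 0.06472533 0.22586439] 9.100423717129729
the job is handed in; nothing more can be done
None
```

The job is done and handed in at 17.0 s. The steel ring is home on the shoulder and released. The hood went just past its balance point and is now held at rest just below it.

- **Ring:** the ring's top read 97.7 mm after release, where 98 mm is fully seated. The last scene picture still shows it on the spindle.
- **Hood:** I lifted it by its bar to about 1.14 rad, kept hold throughout, and brought it back to about 0.955 rad (target 0.87 to 1.04). The wrist camera gave 0.955, the plate's slope 0.958 and the arm position 0.935. The arm is at rest with a light force (about 5 N) at the wrist.
- **Bystanders:** in the last scene picture the nut, wrench, offcut and orange ring look undisturbed. I judged this by eye only and did not re-measure them.

**What disagreed:**
- **First grasp:** it closed on air above the ring. The camera showed the fingertips about 8 mm short of the reported tool point, not 25 mm ahead of it. The ring had not moved, and I used the measured offset from then on.
- **Bar in the grip:** the bar crept about 6 mm towards the palm during the lift but stayed firmly held. The gripper's opening reading also fell from 11.3 to 9.1 mm on the 12 mm bar, and I did not find out why.

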